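# Pack the linzer cutter set into its round caddy

### The job

Pack the linzer cutter set away in its round frosted caddy, working from the middle outwards: stand the yellow heart cutter in the middle of the dark pad on the caddy's base, then set the small scalloped chrome ring round it, then the large scalloped ring round that, and last put the frosted cover over them so that it sits down level on the base. Set each piece down and let go of it before taking the next, do not drop them in, keep the nest centred on the pad, and leave the other tools on the counter where they are.

Things in the scene. Friction and masses are not known exactly. Their poses are not given: they have to be found in the camera images.
- heart_mid (a point): yellow nylon heart cutter, loose, upright, 30 g: an open heart-shaped tube, 40 mm high, 28 mm wide across the lobes (its y axis), 28 mm from lobes to point (x axis, point at -x), all within 16 mm of its vertical axis. Point: its centre, half-way up (20 mm above its underside), z up. Widest line 5 mm from the centre to +x; pads 20 mm wide closing along y at the centre hold it.
- ring_small_mid (a point): small scalloped chrome ring cutter, loose, standing upright, about 45 g: 48 mm outside diameter, 44 mm inside, wall 2 mm, 40 mm high, open at both ends. The point given is its centre, half-way up (20 mm above its underside), z up along its axis.
- ring_large_mid (a point): large scalloped chrome ring cutter, loose, standing upright, about 70 g: 69 mm outside diameter, 65 mm inside, wall 2 mm, 40 mm high, open at both ends. The point given is its centre, half-way up (20 mm above its underside), z up along its axis.
- cover_knob (a point): frosted polycarbonate cover, loose, on its open rim, 150 g: upside-down round tub, 104 mm outside and 98 mm inside diameter, 58 mm high, 55 mm deep inside, with a grey knob 26 mm in diameter, 30 mm high on the middle of its top (88 mm in all; the knob's lowest 10 mm thinner). Point: on the axis in the knob, 76 mm above the rim, 18 mm above the flat top; grip the knob; z up.
- base: base of the frosted caddy, fixed: a round flange 116 mm in diameter, 5 mm thick, and on it a plinth 86 mm in diameter whose flat top, with a dark grey pad, is 13 mm above the counter. The cutters stand on the pad; the cover goes round the plinth with 6 mm of play all round, its rim resting on the flange, 5 mm above the counter. Origin: centre of the underside, on the counter, z up.
- red_cutter: plain round cutter of red nylon, 60 mm in diameter, 35 mm high, not part of the set: leave it. Origin: centre of its underside.
- nozzle: small steel piping nozzle standing on its wide end, a cone 32 mm across and 50 mm high: leave it. Origin: centre of its underside.
- docker: rolling dough docker, a beech roller with steel pins (60 mm across the pins, 110 mm long, axis along its y, 70 mm towards +x from the origin) in a steel fork with a beech handle 25 mm thick that ends 122 mm towards -x: leave it. Origin: on the counter where the handle begins.
- scraper: steel bench scraper lying flat, 92 mm by 150 mm (long side along its y) with a beech grip 23 mm high along one long side: leave it. Origin: near its centre, on the counter.
There are look-alikes about, which are no part of the job. What is shaped like the part that bears cover_knob but green or turquoise is not meant. Several things look just like the part that bears heart_mid: the one meant starts farthest from the robot's base.

How it is judged (in metres and radians):
On the way, in this order (a step that is already met when the one before it is completed fails the run):
1. The heart stands in the middle of the dark pad, let go (horizontal distance between heart_mid and base below 0.01 m and z of heart_mid in the frame of base between 0.029 and 0.037 m and angle between heart_mid's own z axis and vertical below 0.1 rad and contact force between the fingers and heart below 0.05 N), for 0.2 s.
2. The small scalloped ring stands round the heart, let go (horizontal distance between heart_mid and base below 0.01 m and z of heart_mid in the frame of base between 0.029 and 0.037 m and angle between each of heart_mid, ring_small_mid's own z axis and vertical below 0.1 rad and horizontal distance between ring_small_mid and base below 0.012 m and z of ring_small_mid in the frame of base between 0.029 and 0.037 m and horizontal distance between ring_small_mid and heart_mid below 0.012 m and contact force between the fingers and ring_small below 0.05 N), for 0.2 s.
3. The large scalloped ring stands round the small one, let go (horizontal distance between heart_mid and base below 0.01 m and z of heart_mid in the frame of base between 0.029 and 0.037 m and angle between each of heart_mid, ring_small_mid, ring_large_mid's own z axis and vertical below 0.1 rad and horizontal distance between each of ring_small_mid, ring_large_mid and base below 0.012 m and z of ring_small_mid in the frame of base between 0.029 and 0.037 m and horizontal distance between ring_small_mid and heart_mid below 0.012 m and z of ring_large_mid in the frame of base between 0.029 and 0.037 m and horizontal distance between ring_large_mid and ring_small_mid below 0.012 m and contact force between the fingers and ring_large below 0.05 N), for 0.2 s.
4. The cover is over the nest, down on the base's flange, let go (horizontal distance between heart_mid and base below 0.01 m and z of heart_mid in the frame of base between 0.029 and 0.037 m and angle between each of heart_mid, ring_small_mid, ring_large_mid, cover_knob's own z axis and vertical below 0.1 rad and horizontal distance between each of ring_small_mid, ring_large_mid and base below 0.012 m and z of ring_small_mid in the frame of base between 0.029 and 0.037 m and horizontal distance between ring_small_mid and heart_mid below 0.012 m and z of ring_large_mid in the frame of base between 0.029 and 0.037 m and horizontal distance between ring_large_mid and ring_small_mid below 0.012 m and horizontal distance between cover_knob and base below 0.009 m and z of cover_knob in the frame of base between 0.077 and 0.085 m and contact force between the fingers and cover below 0.05 N), for 0.2 s.
At the end, for the whole second after the job is handed in: Heart, small ring and large ring upright on the pad, nested: heart within 10 mm, rings within 12 mm of the base axis and of the piece inside them, 4 mm of resting height; cover over them, level, within 9 mm of the axis, rim within 4 mm of the flange; all let go and at rest (all of step 4 and contact force between the fingers and heart below 0.05 N and linear speed of each of heart, ring_small, ring_large, cover below 0.02 m/s and angular speed of each of heart, ring_small, ring_large, cover below 0.2 rad/s and contact force between the fingers and ring_small below 0.05 N and contact force between the fingers and ring_large below 0.05 N); the robot touches nothing.
It fails at once if the red cutter, nozzle, docker or scraper is pushed more than 30 mm from its place (distance of any of red_cutter, nozzle, docker, scraper from where it was at the start of the episode above 0.03 m).
It fails at once if the heart cutter is let go more than 20 mm above its resting height over the base (horizontal distance between heart_mid and base below 0.05 m and z of heart_mid in the frame of base above 0.053 m and contact force between the fingers and heart below 0.05 N).
It fails at once if the small ring is let go more than 20 mm above its resting height over the base (horizontal distance between ring_small_mid and base below 0.05 m and z of ring_small_mid in the frame of base above 0.053 m and contact force between the fingers and ring_small below 0.05 N).
It fails at once if the large ring is let go more than 20 mm above its resting height over the base (horizontal distance between ring_large_mid and base below 0.05 m and z of ring_large_mid in the frame of base above 0.053 m and contact force between the fingers and ring_large below 0.05 N).
It fails at once if the cover is let go more than 20 mm above its resting height over the base (horizontal distance between cover_knob and base below 0.05 m and z of cover_knob in the frame of base above 0.101 m and contact force between the fingers and cover below 0.05 N).
It also fails if it takes over 106 s, if anything falls off the work surface, if the arm or the gripper's body presses on something with over 40 N, if the wrist force passes 120 N, or if a joint passes its speed limit or range.

### The arm

A 6-joint arm with a two-finger parallel gripper is mounted at the origin on the work surface. World frame = base frame: x ahead of the robot, y to its left, z up, the work surface at z = 0. Lengths are in mm, angles in rad, forces in N, time in s.
With the tool pointing down it reaches from about 350 to 925 mm from the base axis. Payload 6.4 kg.
Tool frame: the origin (TCP) lies on the centre line of the jaws, within the pads' length; the fingertips stand 22 mm ahead of it and the grasp point (between the pads) lies 3 mm ahead of it; z points along the fingers, y is the line along which they close (so a half turn about z gives the same grasp; the last joint's range is limited). The gripper opens to 85 mm and grips with 20 to 120 N. Pads are 22 mm wide; open, the fingers measure 114 mm over their backs; the gripper's body (76 mm by 85 mm) begins 54 mm behind the grasp point. The pads swing forward as they close: fully open they stand 13 mm farther back than shut.
Start: joints at [-1.388, 0.245, 1.558, -0, 1.339, -0.174], TCP at [227.036, -609.072, 216.29] pointing down, gripper open.
Joint ranges: [-3.13, 3.13], [-1.02, 2.26], [0.13, 2.54], [-0.95, 4.09], [0.21, 2.88], [-2.74, 2.74]. Speed limits (rad/s): [2.57, 2.57, 3.14, 3.14, 3.14, 3.14].

### API

Orientations are given as a unit quaternion [w, x, y, z].
In Python, from cell import * gives the robot as it stands.
- The arm moves only by the shell command python3 -m pendant 'ROWS' [FORCE]. ROWS is JSON, a list of rows, each an object with "translation": the shift along the tool's x, y, z as a fraction of full scale, a list of three; "turn": the turn, a rotation vector about the tool's x, y, z as a fraction of full scale, a list of three; "jaw": the closure, from -1 (fully open) to 1 (shut). A call has 1 to 12 rows; each row is the pose to reach, as a shift and turn from the pose commanded when the call began, along the tool's axes at that moment; what a row does not reach only later rows make up. Full scale, the value 1, is 50 cm for a shift and 1.5 rad for a turn. A row lasts 1/10 s, in which the tool goes at most 50 mm and 8.59 degrees, less where a joint would pass 70% of its speed; a pose out of reach is approached as far as the arm can. A call with a number of a shift or a turn outside -1 to 1 is refused whole. A call with a gripper value outside its range is refused whole. The fingers move at their own pace and stop on an object; FORCE is the grip in N (left out, the last holds). Time passes only in rows, so rows that repeat a pose let the fingers close. It gives the time, the measured TCP pose, the force, the opening and the grip force at its end, in the units of the state.
- sense(): the state, without advancing time (a new reading comes with each control period).
- snapshot(name): name is "scene" or "top"; returns a dict with "image" (420x560x3 uint8, red, green, blue), "z_map" (420x560 float32, mm along the optical axis (not along the pixel's ray), 0 where there is no reading), "fx", "fy", "cx", "cy" (pixels), "dist_coeffs" ([k1, k2, p1, p2, k3] as OpenCV has them; the pictures are not rectified), "eye" and "orientation" of the camera in the world. Camera axes: x right, y down, z forward; pixel columns grow to the right and rows downward; lengths in mm; the calibration is good to about 2 mm. A picture is of the moment at which its call begins.
- close_job(): hands the job in; it is judged then, once.
The state is a dict: "time": time; "q": joint angles; "qvel": joint speeds; "joint_efforts": joint torques, N m; "ee_pos": TCP position; "tool_rot": TCP orientation; "force": force on the tool from outside, world axes, zero at the start; "wrist_torque": the same for the moment, N m; "grip_width": finger opening in mm; "finger_force": force on a finger pad.
Only numpy, scipy, OpenCV 4.12 (cv2) and the standard library are available. Lean on these libraries where they do the work, as an engineer would, in place of code of your own. Each camera call takes 0.05 s, during which the arm holds its last target. There are 200 camera calls.

## Working session

There is one attempt and no reset: what is moved stays moved. The work goes in short steps, Python scripts to look and compute and a shell command to move; the robot and the scene stay as the last step left them, time stands still between calls to the robot, and variables do not carry over. Pictures are saved under pics/ and viewed, at most 14 in all, crops included, and the job is handed in when it is done.

```bash
mkdir -p pics; ls; python3 - <<'E'
from cell import *
import cv2,numpy as np
for n in("scene","top"):
    s=snapshot(n); np.savez(f"pics/{n}0.npz",**{k:np.array(v) for k,v in s.items()})
    cv2.imwrite(f"pics/{n}0.png",s["image"][:,:,::-1])
    print(n,s["fx"],s["fy"],s["cx"],s["cy"],s["dist_coeffs"],s["eye"],s["orientation"])
print(sense())
E
```

```text
pics
scene 399.97710215651597 399.97710215651597 290.03306622745475 211.6504600532918 [-0.05029694  0.          0.          0.          0.        ] [ 811.61672619 -557.37304587  733.72557499] [-0.35894107  0.89154799  0.25902629 -0.09596287]
top 486.14588993643974 486.14588993643974 282.07197693869955 212.36950159315586 [0.0434621 0.        0.        0.        0.       ] [ 276.6530635    -4.85120097 1395.09445018] [ 0.05285653 -0.70337335  0.70622276 -0.06100436]
{'time': 0.1, 'q': array([-1.38808947e+00,  2.45798398e-01,  1.55890676e+00, -7.42261088e-06,
        1.33873955e+00, -1.74141249e-01]), 'qvel': array([-0.00156598, -0.00070201, -0.00435816,  0.001083  ,  0.00069897,
       -0.00038614]), 'joint_efforts': array([-2.47111520e-04, -4.30670106e+01, -3.27128899e+01, -1.83293341e-04,
        2.83766843e-03,  1.73961634e-06]), 'ee_pos': array([ 226.93743152, -608.51379097,  215.24804022]), 'tool_rot': array([-9.26001300e-04,  9.84124038e-01,  1.77479634e-01, -7.57697354e-06]), 'force': array([ 0.05831983, -1.07842711, -0.70978565]), 'wrist_torque': array([-0.06020668, -0.01336442,  0.00396447]), 'finger_force': 0.0, 'grip_width': 85.41116288285168}
```

View pics/scene0.png

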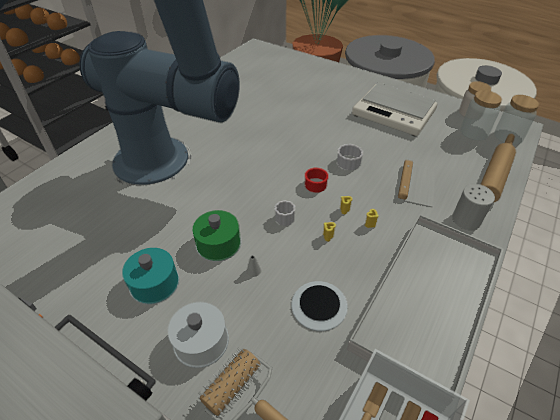

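View pics/top0.png

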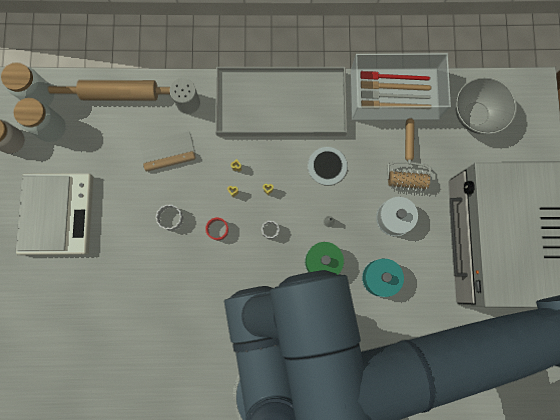

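The scene view shows three yellow hearts at about (346,205), (372,217) and (329,231), with the frosted cover at (198,330) and the base at (320,303). It also shows the small ring at (285,210) and the large ring at (349,156). In the top view the hearts are at (236,165), (233,190) and (268,188), with the base pad at (328,165). Next I'll measure these positions.

```bash
cat > h.py <<'E'
from cell import *
import cv2,numpy as np
from scipy.spatial.transform import Rotation as R
def rays(s,uv):
    uv=np.asarray(uv,float).reshape(-1,1,2)
    K=np.array([[s["fx"],0,s["cx"]],[0,s["fy"],s["cy"]],[0,0,1.]])
    n=cv2.undistortPoints(uv,K,np.array(s["dist_coeffs"],float))[:,0]
    return np.c_[n,np.ones(len(n))]@R.from_quat(np.roll(s["orientation"],-1)).as_matrix().T
def plane(s,uv,z):
    d=rays(s,uv); return s["eye"]+d*((z-s["eye"][2])/d[:,2])[:,None]
def cloud(s):
    v,u=np.mgrid[0:420,0:560]
    P=s["eye"]+rays(s,np.c_[u.ravel(),v.ravel()])*s["z_map"].reshape(-1,1)
    return P.reshape(420,560,3)
def circ(P):  # least-squares circle centre
    A=np.c_[2*P[:,:2],np.ones(len(P))]; c=np.linalg.lstsq(A,(P[:,:2]**2).sum(1),rcond=None)[0]
    return c[0],c[1],np.sqrt(c[2]+c[0]**2+c[1]**2)
def tri(s1,p1,s2,p2):
    d1,d2=rays(s1,[p1])[0],rays(s2,[p2])[0]
    t=np.linalg.lstsq(np.c_[d1,-d2],np.array(s2["eye"])-s1["eye"],rcond=None)[0]
    a,b=s1["eye"]+t[0]*d1,s2["eye"]+t[1]*d2
    return (a+b)/2,np.linalg.norm(a-b)
def blobs(m,amin=15):
    n,l,st,c=cv2.connectedComponentsWithStats(m.astype(np.uint8))
    return [(c[i].round(1),st[i,4],l==i) for i in range(1,n) if st[i,4]>=amin]
E
python3 - <<'E'
from h import *
np.set_printoptions(precision=1,suppress=True)
for n in("scene","top"):
    s=dict(np.load(f"pics/{n}0.npz")); P=cloud(s); h=cv2.cvtColor(s["image"],cv2.COLOR_RGB2HSV).astype(int)
    print("==",n,"counter z",np.median(P[100:300,150:330,2]))
    ROI=(P[...,0]>200)&(P[...,0]<760)&(P[...,1]<350)&(P[...,1]>-450)
    ye=ROI&(h[...,0]>18)&(h[...,0]<34)&(h[...,1]>140)
    for c,a,m in blobs(ye): 
        t=P[m&(P[...,2]>33)]; b=P[m]
        print("yellow",c,a,"xyz mid",(b.min(0)+b.max(0))/2,"top",np.median(t,0) if len(t) else 0, "ext",np.ptp(t[:,:2],0) if len(t) else 0)
    dk=ROI&(h[...,2]<45)&(P[...,2]>6)&(P[...,2]<20)
    for c,a,m in blobs(dk,150): print("pad",c,a,P[m].mean(0),np.ptp(P[m],0),"plane",plane(s,[c],13))
    hi=ROI&(P[...,2]>20)&(P[...,2]<110)
    for c,a,m in blobs(hi): 
        q=P[m]; t=q[q[:,2]>q[:,2].max()-6]
        print("hi",c,a,"zmax %.1f"%q[:,2].max(),"top mean",t.mean(0),"mid",(q.min(0)+q.max(0))/2,"ext",np.ptp(q,0),"hue",np.median(h[m],0))
E
```

```text
== scene counter z 0.9141719650695563
yellow [345.4 204. ] 150 xyz mid [562.9 119.6  21.9] top [565.4 119.8  39.6] ext [21.9 30.6]
yellow [371.2 218.3] 168 xyz mid [639.5 111.1  22. ] top [637.3 108.   39.9] ext [25.3 29.2]
yellow [328.5 230.4] 168 xyz mid [568.6  19.3  20.6] top [572.4  18.7  39.5] ext [25.5 30.3]
pad [319.3 302.6] 1080 [ 643.4 -155.5   13.2] [81.4 81.7  8.1] plane [[ 643.5 -155.6   13. ]]
hi [349.4 153.9] 321 zmax 43.8 top mean [488.2 296.7  40.2] mid [486.1 298.3  31.9] ext [69.4 74.6 23.8] hue [24.  5. 96.]
hi [405.  180.4] 256 zmax 27.7 top mean [658.4 290.1  23.8] mid [657.4 289.4  23.9] ext [ 49.1 121.2   7.6] hue [ 17. 106. 142.]
hi [316.3 176.7] 245 zmax 38.9 top mean [455.1 162.2  35.4] mid [455.3 164.1  29.5] ext [63.5 63.9 18.9] hue [  1. 209. 103.]
hi [345.4 201.3] 123 zmax 42.6 top mean [563.1 119.7  39.9] mid [560.9 120.3  31.3] ext [26.2 32.  22.5] hue [ 24. 177. 124.]
hi [284.9 209.8] 254 zmax 43.3 top mean [451.7  13.6  40.2] mid [451.8  14.   31.7] ext [48.2 52.  23.3] hue [20.  5. 95.]
hi [371.4 215.6] 131 zmax 42.9 top mean [637.2 109.7  40.3] mi
[... 2285 characters left out ...]
2  34.2] ext [67.4 68.7 27.9] hue [ 40.  12. 151.]
hi [329.6 220.6] 54 zmax 54.1 top mean [ 477.3 -155.8   51.4] mid [ 473.8 -156.2   37.1] ext [21.9 20.2 34. ] hue [43. 22. 94.]
hi [216.2 228.1] 136 zmax 43.2 top mean [459.7 167.5  39.2] mid [452.7 163.8  32.2] ext [60.1 65.3 22. ] hue [  2. 166. 158.]
hi [270.4 228.2] 71 zmax 45.7 top mean [448.9  11.8  42.5] mid [449.7  11.8  33.1] ext [47.1 47.9 25.2] hue [ 43.  11. 162.]
hi [324.8 257.8] 956 zmax 94.9 top mean [ 361.8 -139.    91.2] mid [ 367.1 -136.9   59.3] ext [ 88.1 102.2  71.3] hue [ 64. 126. 112.]
hi [383.4 277.4] 1219 zmax 94.4 top mean [ 314.8 -297.5   90.5] mid [ 313.6 -298.2   57.3] ext [100.4 102.3  74.2] hue [ 86. 144. 122.]
```

```bash
python3 - <<'E'
from h import *
np.set_printoptions(precision=1,suppress=True)
a=dict(np.load("pics/scene0.npz")); t=dict(np.load("pics/top0.npz"))
g=lambda s,x,y,w,h:cv2.resize(s["image"][y:y+h,x:x+w,::-1],(400,400),interpolation=cv2.INTER_CUBIC)
cv2.imwrite("pics/hearts.png",np.hstack([g(a,315,182,70,70),g(t,215,145,70,70)]))
pc={}
for n,s in(("s",a),("t",t)):
    i=s["image"].astype(int); m=i.max(2)<60
    lab=blobs(m,150); P=cloud(s)
    for c,ar,mm in lab:
        if np.hypot(*(plane(s,[c],13)[0,:2]-[643,-155]))<25:
            cs,_=cv2.findContours(mm.astype(np.uint8),cv2.RETR_EXTERNAL,cv2.CHAIN_APPROX_NONE)
            e=plane(s,cs[0][:,0],13); print(n,c,ar,"circle",circ(e),"z",np.median(P[mm][:,2])); pc[n]=c
print(tri(a,pc["s"],t,pc["t"]))
print("heart tri",tri(a,(371.2,218.3),t,(235.6,164.6)))
# heart silhouette on z=40 from the top points, scene cam
for nm,s in(("s",a),("t",t)):
    P=cloud(s); h=cv2.cvtColor(s["image"],cv2.COLOR_RGB2HSV); 
    for c0 in((638,110),):
        m=(np.hypot(P[...,0]-c0[0],P[...,1]-c0[1])<22)&(P[...,2]>34); print(nm); q=P[m][:,:2]
        hull=cv2.convexHull(q.astype(np.float32))[:,0]; d=hull-c0; print(np.c_[d])
E
```

```text
s [319.4 302.7] 1101 circle (np.float64(643.0385319395232), np.float64(-154.54323740546783), np.float64(40.1334788928321)) z 13.196101793180105
t [327.2 164.6] 581 circle (np.float64(642.7340156896868), np.float64(-154.3404726628237), np.float64(39.04649786112424)) z 13.682469143748449
(array([ 643.3, -154.5,   10.7]), np.float64(0.02538889011039999))
heart tri (array([639.5, 112.2,  22.2]), np.float64(2.739942294587865))
s
[[ 14.   -0.7]
 [  4.8  12.9]
 [ -2.2  17.1]
 [ -9.8   9.3]
 [-12.7  -7. ]
 [-11.  -11.2]
 [ -4.5 -13.8]
 [ -2.  -14.3]
 [ -1.4 -14.3]
 [  2.8 -12.4]
 [ 12.4  -3.9]]
t
[[ 13.   -0.1]
 [  8.3   5.9]
 [  5.8   8.9]
 [  0.1  14.7]
 [ -3.3  14.4]
 [ -6.8  14.2]
 [-10.7   9.2]
 [-11.8  -8.4]
 [ -6.  -14.1]
 [ -4.1 -14.3]
 [  2.7 -11.2]
 [ 11.3  -2.6]]
```

View pics/hearts.png

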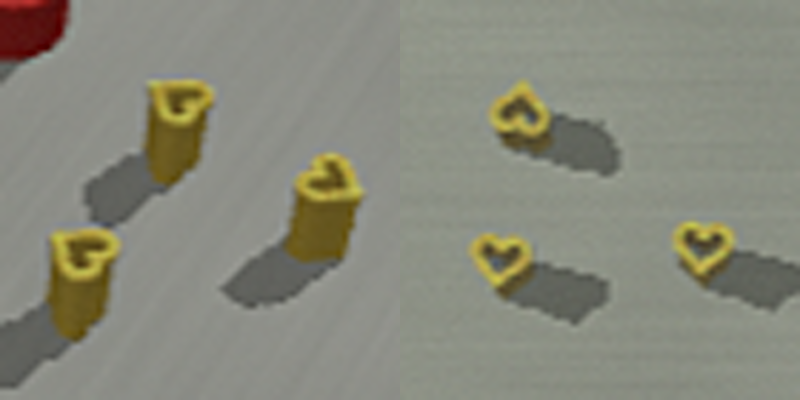

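The heart farthest from the base is the one at (236,165) in the top view and (371,218) in the scene view, at r≈648 mm. The other two, at (232,189) and (268,188) in the top view, are at r≈575 and 569. The crop confirms this: it is the single heart whose point faces away from the robot (+x). I'll turn the tool to yaw 0 and travel towards it.

```bash
R='x'; python3 -m pendant '[{"translation":[0.635,-0.532,0],"turn":[0,0,0.2379],"jaw":-1},{"translation":[0.635,-0.532,0],"turn":[0,0,0.2379],"jaw":-1},{"translation":[0.635,-0.532,0],"turn":[0,0,0.2379],"jaw":-1},{"translation":[0.635,-0.532,0],"turn":[0,0,0.2379],"jaw":-1},{"translation":[0.635,-0.532,0],"turn":[0,0,0.2379],"jaw":-1},{"translation":[0.635,-0.532,0],"turn":[0,0,0.2379],"jaw":-1},{"translation":[0.635,-0.532,0],"turn":[0,0,0.2379],"jaw":-1},{"translation":[0.635,-0.532,0],"turn":[0,0,0.2379],"jaw":-1},{"translation":[0.635,-0.532,0],"turn":[0,0,0.2379],"jaw":-1},{"translation":[0.635,-0.532,0],"turn":[0,0,0.2379],"jaw":-1},{"translation":[0.635,-0.532,0],"turn":[0,0,0.2379],"jaw":-1},{"translation":[0.635,-0.532,0],"turn":[0,0,0.2379],"jaw":-1}]' 40
```

```text
time: 1.3
ee_pos: [431.0, -250.2, 216.2]
tool_rot: [0.0, 1.0, -0.001, -0.0]
force: [-0.3, -0.6, -0.0]
grip_width: 85.3
finger_force: 0.0
```

```bash
python3 -m pendant '[{"translation":[0.413,-0.721,0],"turn":[0,0,0],"jaw":-1},{"translation":[0.413,-0.721,0],"turn":[0,0,0],"jaw":-1},{"translation":[0.413,-0.721,0],"turn":[0,0,0],"jaw":-1},{"translation":[0.413,-0.721,0],"turn":[0,0,0],"jaw":-1},{"translation":[0.413,-0.721,0],"turn":[0,0,0],"jaw":-1},{"translation":[0.413,-0.721,0],"turn":[0,0,0],"jaw":-1},{"translation":[0.413,-0.721,0],"turn":[0,0,0],"jaw":-1},{"translation":[0.413,-0.721,0],"turn":[0,0,0],"jaw":-1},{"translation":[0.413,-0.721,0.252],"turn":[0,0,0],"jaw":-1},{"translation":[0.413,-0.721,0.252],"turn":[0,0,0],"jaw":-1},{"translation":[0.413,-0.721,0.252],"turn":[0,0,0],"jaw":-1},{"translation":[0.413,-0.721,0.252],"turn":[0,0,0],"jaw":-1}]'
python3 - <<'E'
from h import *
p=sense()["ee_pos"];print(p)
for n in("scene","top"):
    s=snapshot(n); i=s["image"]; q={"scene":(315,150,110,82),"top":(200,130,80,60)}[n]
    x,y,w,h=q; cv2.imwrite(f"pics/ab_{n}.png",cv2.resize(i[y:y+h,x:x+w,::-1],(400,300),interpolation=cv2.INTER_CUBIC))
cv2.imwrite("pics/ab.png",np.hstack([cv2.imread("pics/ab_scene.png"),cv2.imread("pics/ab_top.png")]))
E
```

```text
time: 2.5
ee_pos: [634.7, 110.2, 84.3]
tool_rot: [0.0, 1.0, -0.001, -0.005]
force: [-1.4, -0.1, -0.1]
grip_width: 85.4
finger_force: 0.0
[634.69173878 110.19299633  84.3282767 ]
```

View pics/ab.png

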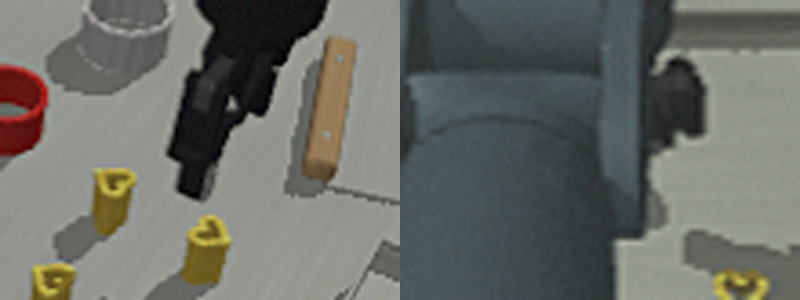

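The crop shows the open gripper above the target heart, with the heart between and in front of the fingers and nothing in the way. I'll descend and close.

```bash
python3 -m pendant '[{"translation":[0,0,0.04],"turn":[0,0,0],"jaw":-1},{"translation":[0,0,0.08],"turn":[0,0,0],"jaw":-1},{"translation":[0,0,0.124],"turn":[0,0,0],"jaw":-1},{"translation":[0,0,0.124],"turn":[0,0,0],"jaw":-1},{"translation":[0,0,0.124],"turn":[0,0,0],"jaw":-1},{"translation":[0,0,0.124],"turn":[0,0,0],"jaw":-1}]'
python3 - <<'E'
from h import *
print(sense()["ee_pos"])
s=snapshot("scene"); P=cloud(s); h=cv2.cvtColor(s["image"],cv2.COLOR_RGB2HSV)
m=(h[...,0]>18)&(h[...,0]<34)&(h[...,1]>140)&(np.hypot(P[...,0]-638,P[...,1]-110)<30); q=P[m]
print(m.sum(),q.min(0),q.max(0))
E
```

```text
time: 3.2
ee_pos: [640.3, 111.2, 31.3]
tool_rot: [0.0, 1.0, -0.0, 0.002]
force: [0.6, -0.4, -0.5]
grip_width: 85.2
finger_force: 0.0
[640.27851195 111.20802468  31.26628345]
100 [629.3548837   95.43057739   1.35741318] [652.09056859 124.38261147  42.60829283]
```

```bash
python3 -m pendant '[{"translation":[0,0,0],"turn":[0,0,0],"jaw":1},{"translation":[0,0,0],"turn":[0,0,0],"jaw":1},{"translation":[0,0,0],"turn":[0,0,0],"jaw":1},{"translation":[0,0,0],"turn":[0,0,0],"jaw":1},{"translation":[0,0,0],"turn":[0,0,0],"jaw":1},{"translation":[0,0,0],"turn":[0,0,0],"jaw":1},{"translation":[0,0,0],"turn":[0,0,0],"jaw":1},{"translation":[0,0,0],"turn":[0,0,0],"jaw":1},{"translation":[0,0,0],"turn":[0,0,0],"jaw":1},{"translation":[0,0,0],"turn":[0,0,0],"jaw":1}]' 25
```

```text
time: 4.25
ee_pos: [638.1, 111.6, 28.3]
tool_rot: [0.0, 1.0, 0.0, -0.0]
force: [-0.7, 0.7, 0.6]
grip_width: -0.0
finger_force: 0.0
```

Width is 0, so the grasp missed or slipped. I'll look.

```bash
python3 - <<'E'
from h import *
s=snapshot("scene"); x,y,w,h=315,150,110,82; i=s["image"]
cv2.imwrite("pics/miss.png",cv2.resize(i[y:y+h,x:x+w,::-1],(800,600),interpolation=cv2.INTER_CUBIC))
P=cloud(s); h=cv2.cvtColor(i,cv2.COLOR_RGB2HSV)
m=(h[...,0]>18)&(h[...,0]<34)&(h[...,1]>140)&(np.hypot(P[...,0]-638,P[...,1]-110)<50); q=P[m]
print(m.sum(),q.min(0),q.max(0)); print(sense())
E
```

```text
133 [627.67234899  94.4161953   -0.81810381] [651.77492817 121.96792545  43.47838064]
{'time': 4.3, 'q': array([-1.64912153e-03,  4.60104609e-01,  1.65715755e+00,  6.90873708e-06,
        1.02429878e+00,  1.56922563e+00]), 'qvel': array([ 1.67770892e-04,  4.19066328e-04,  3.74048699e-04, -7.14808990e-05,
       -2.40658256e-04, -8.58570299e-04]), 'joint_efforts': array([ 1.20884659e-03, -4.62358403e+01, -2.73775184e+01,  1.34355701e-04,
        3.12335142e-04, -9.42371344e-06]), 'ee_pos': array([638.16354938, 111.54933186,  28.29541237]), 'tool_rot': array([-2.92573388e-06,  9.99999999e-01, -4.10062195e-05,  1.58630379e-05]), 'force': array([-0.2912355 ,  0.50989143, -0.08022975]), 'wrist_torque': array([-0.04074781, -0.04607901, -0.0195021 ]), 'finger_force': 0.0, 'grip_width': -0.5068159451574059}
```

View pics/miss.png

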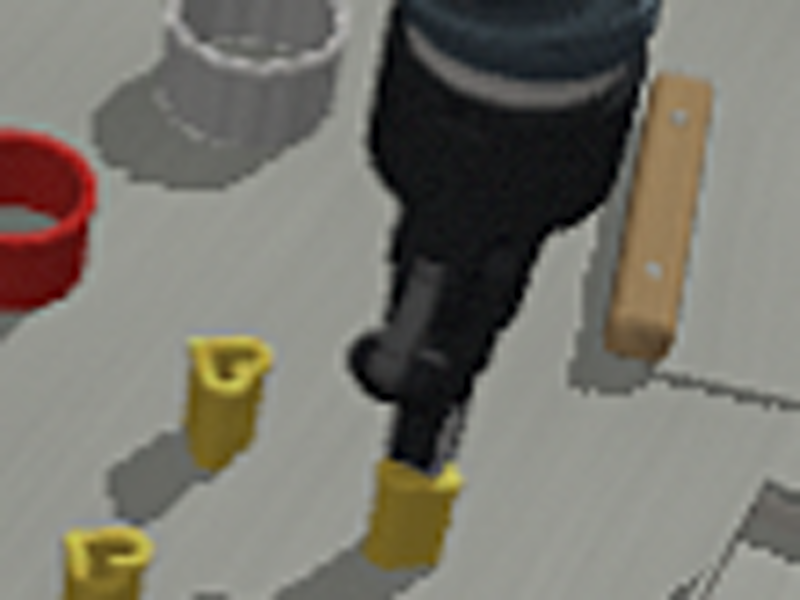

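```bash
python3 - <<'E'
from h import *
np.set_printoptions(precision=1,suppress=True)
for n in("scene","top"):
    s=snapshot(n);P=cloud(s); v=s["image"].astype(int)
    m=(v.max(2)<90)&(np.hypot(P[...,0]-638,P[...,1]-110)<80)
    for a in range(0,140,10):
        k=m&(P[...,2]>=a)&(P[...,2]<a+10); q=P[k]
        if k.sum()>4: print(n,a,k.sum(),q.min(0),q.max(0))
E
```

```text
scene 50 25 [630.   95.3  50.7] [647.9 117.   59.4]
scene 60 26 [630.5  94.6  61.4] [647.9 115.4  69.9]
scene 70 13 [630.5  96.6  70.9] [648.5 115.4  78. ]
scene 90 29 [628.5  75.7  90.3] [650.4 136.3  99.3]
scene 100 23 [627.5  65.1 101.6] [652.  156.1 109.7]
scene 110 49 [621.2  59.  110.1] [653.9 127.5 120. ]
scene 120 40 [620.9  49.7 120.1] [653.9 123.7 129.9]
scene 130 101 [618.7  48.  130.2] [654.5 120.3 139.7]
top 130 31 [624.   51.5 132.2] [648.3  59.8 139.2]
```

The crop shows the shut fingers directly above the heart's rim at (430,470), and the heart hasn't moved. So the tips look higher than the TCP reading implies. I'll raise the arm and measure where the tips really are.

```bash
python3 -m pendant '[{"translation":[0,0,-0.08],"turn":[0,0,0],"jaw":1},{"translation":[0,0,-0.12],"turn":[0,0,0],"jaw":1},{"translation":[0,0,-0.12],"turn":[0,0,0],"jaw":1},{"translation":[0,0,-0.12],"turn":[0,0,0],"jaw":1},{"translation":[0,0,-0.12],"turn":[0,0,0],"jaw":1},{"translation":[0,0,-0.12],"turn":[0,0,0],"jaw":1},{"translation":[0,0,-0.12],"turn":[0,0,0],"jaw":1}]'
python3 - <<'E'
from h import *
np.set_printoptions(precision=1,suppress=True)
s=snapshot("scene");P=cloud(s); i=s["image"]; hs=cv2.cvtColor(i,cv2.COLOR_RGB2HSV)
x,y,w,h=325,130,110,82
cv2.imwrite("pics/up.png",cv2.resize(i[y:y+h,x:x+w,::-1],(800,600),interpolation=cv2.INTER_CUBIC))
for a in range(44,180,8):
    k=(np.hypot(P[...,0]-638,P[...,1]-110)<70)&(P[...,2]>=a)&(P[...,2]<a+8); q=P[k]
    if k.sum()>2: print(a,k.sum(),q.min(0),q.max(0))
E
```

```text
time: 5.1
ee_pos: [637.4, 111.5, 87.0]
tool_rot: [-0.0, 1.0, -0.0, -0.001]
force: [0.7, -0.4, -0.5]
grip_width: -0.2
finger_force: 0.0
100 8 [626.3 102.9 102.5] [646.3 109.5 106.8]
108 23 [624.9  96.2 108.1] [647.2 115.  115.9]
116 27 [626.3  94.3 116.1] [647.2 112.6 123. ]
124 32 [625.1  95.4 124.1] [647.3 114.6 131.9]
132 10 [630.1  94.7 132.1] [647.2 117.8 137.4]
140 3 [646.2  99.1 140.6] [648.8 116.9 147.4]
148 32 [627.3  77.2 148.3] [650.  136.7 155.6]
156 17 [625.   69.  156.4] [648.   99.1 164. ]
164 38 [619.4  63.2 164.1] [653.5 156.8 172. ]
172 49 [619.   57.1 172.2] [653.2 124.  179.9]
```

View pics/up.png

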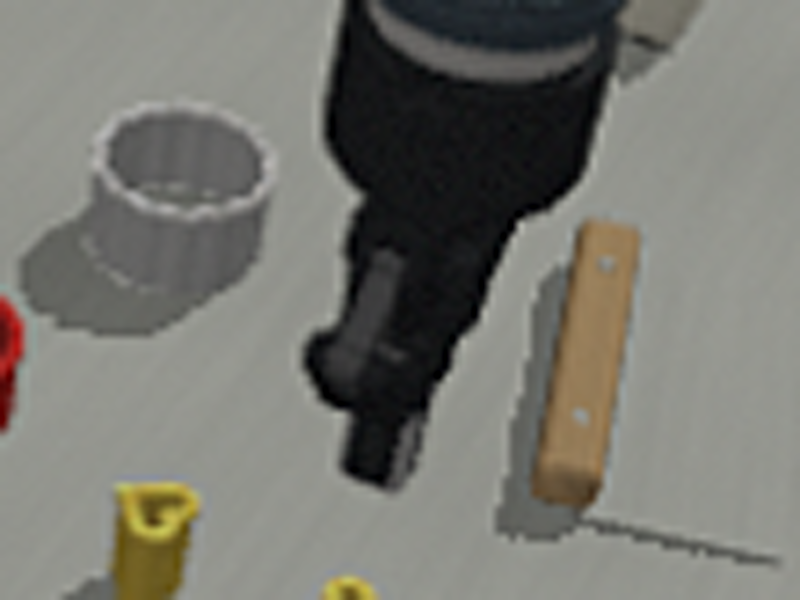

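The tips stand at z≈103 mm while the TCP reads 87, so the reported TCP z is about 38 mm lower than the truth. From here on I'll use: tip z, shut ≈ reported z + 16. I'll reopen, go lower and grip.

```bash
python3 -m pendant '[{"translation":[0,0,0],"turn":[0,0,0],"jaw":-1},{"translation":[0,0,0],"turn":[0,0,0],"jaw":-1},{"translation":[0,0,0],"turn":[0,0,0],"jaw":-1},{"translation":[0,0,0],"turn":[0,0,0],"jaw":-1},{"translation":[0,0,0],"turn":[0,0,0],"jaw":-1},{"translation":[0,0,0],"turn":[0,0,0],"jaw":-1},{"translation":[0,0,0.05],"turn":[0,0,0],"jaw":-1},{"translation":[0,0,0.10],"turn":[0,0,0],"jaw":-1},{"translation":[0,0,0.15],"turn":[0,0,0],"jaw":-1},{"translation":[0,0,0.197],"turn":[0,0,0],"jaw":-1},{"translation":[0,0,0.197],"turn":[0,0,0],"jaw":-1},{"translation":[0,0,0.197],"turn":[0,0,0],"jaw":-1}]'
python3 - <<'E'
from h import *
np.set_printoptions(precision=1,suppress=True)
s=snapshot("scene");P=cloud(s); i=s["image"].astype(int)
for a in range(6,60,6):
    k=(abs(P[...,0]-638)<20)&(abs(P[...,1]-110)<70)&(P[...,2]>=a)&(P[...,2]<a+6)&(i.max(2)<70); q=P[k]
    if k.sum()>2: print(a,k.sum(),q.min(0),q.max(0))
E
```

```text
time: 6.35
ee_pos: [638.1, 111.6, -10.1]
tool_rot: [-0.0, 1.0, -0.0, -0.0]
force: [0.1, 0.5, 1.3]
grip_width: 85.3
finger_force: 0.0
18 6 [633.3  57.9  20. ] [646.4 155.3  23.5]
24 14 [635.2  55.4  25.1] [647.8 155.9  30. ]
30 15 [630.7  53.2  30.4] [646.7 154.5  35.5]
36 16 [632.3  52.6  36.2] [647.8 154.3  41.8]
42 14 [631.7  53.2  42.1] [647.5 155.   47.6]
48 7 [632.1  51.7  48.3] [647.3 154.4  52.7]
54 3 [644.7 153.2  55. ] [647.9 155.5  55.9]
```

```bash
python3 -m pendant '[{"translation":[0,0,0],"turn":[0,0,0],"jaw":1},{"translation":[0,0,0],"turn":[0,0,0],"jaw":1},{"translation":[0,0,0],"turn":[0,0,0],"jaw":1},{"translation":[0,0,0],"turn":[0,0,0],"jaw":1},{"translation":[0,0,0],"turn":[0,0,0],"jaw":1},{"translation":[0,0,0],"turn":[0,0,0],"jaw":1},{"translation":[0,0,0],"turn":[0,0,0],"jaw":1},{"translation":[0,0,0],"turn":[0,0,0],"jaw":1}]' 25
```

```text
time: 7.2
ee_pos: [638.5, 111.6, -9.6]
tool_rot: [0.0, 1.0, 0.0, 0.0]
force: [-2.2, -0.3, 5.9]
grip_width: 26.5
finger_force: 24.8
```

```bash
python3 -m pendant '[{"translation":[0,0,-0.04],"turn":[0,0,0],"jaw":1},{"translation":[0,0,-0.10],"turn":[0,0,0],"jaw":1},{"translation":[0.011,0.1,-0.10],"turn":[0,0,0],"jaw":1},{"translation":[0.011,0.2,-0.10],"turn":[0,0,0],"jaw":1},{"translation":[0.011,0.3,-0.10],"turn":[0,0,0],"jaw":1},{"translation":[0.011,0.4,-0.10],"turn":[0,0,0],"jaw":1},{"translation":[0.011,0.48,-0.10],"turn":[0,0,0],"jaw":1},{"translation":[0.011,0.53,-0.10],"turn":[0,0,0],"jaw":1},{"translation":[0.011,0.53,-0.10],"turn":[0,0,0],"jaw":1},{"translation":[0.011,0.53,-0.10],"turn":[0,0,0],"jaw":1},{"translation":[0.011,0.53,-0.10],"turn":[0,0,0],"jaw":1},{"translation":[0.011,0.53,-0.10],"turn":[0,0,0],"jaw":1}]'
python3 - <<'E'
from h import *
np.set_printoptions(precision=1,suppress=True)
for n in("scene","top"):
    s=snapshot(n);P=cloud(s); h=cv2.cvtColor(s["image"],cv2.COLOR_RGB2HSV)
    m=(h[...,0]>18)&(h[...,0]<34)&(h[...,1]>120)&(np.hypot(P[...,0]-643,P[...,1]+154)<60); q=P[m]
    if len(q): print(n,m.sum(),q.min(0),q.max(0))
    if n=="scene":cv2.imwrite("pics/held.png",cv2.resize(s["image"][200:330,240:410,::-1],(680,520),interpolation=cv2.INTER_CUBIC))
E
```

```text
time: 8.4
ee_pos: [643.5, -151.9, 39.5]
tool_rot: [-0.0, 1.0, 0.001, -0.0]
force: [-0.0, -0.4, 0.1]
grip_width: 26.7
finger_force: 24.8
scene 77 [ 633.  -178.1   11.9] [ 658.3 -115.4  119.7]
```

View pics/held.png

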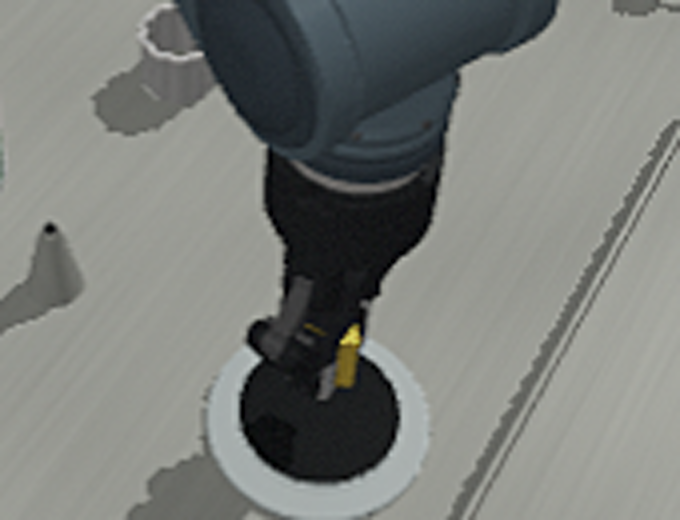

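The held view shows the heart in the jaws, with its yellow point at (348,360), above the dark pad centred at (320,415). I'll lower it to the pad and check force before letting go.

```bash
python3 -m pendant '[{"translation":[0,0,0.03],"turn":[0,0,0],"jaw":1},{"translation":[0,0,0.06],"turn":[0,0,0],"jaw":1},{"translation":[0,0,0.07],"turn":[0,0,0],"jaw":1},{"translation":[0,0,0.072],"turn":[0,0,0],"jaw":1},{"translation":[0,0,0.073],"turn":[0,0,0],"jaw":1},{"translation":[0,0,0.073],"turn":[0,0,0],"jaw":1},{"translation":[0,0,0.073],"turn":[0,0,0],"jaw":1}]'
python3 -m pendant '[{"translation":[0,0,0.001],"turn":[0,0,0],"jaw":1},{"translation":[0,0,0.002],"turn":[0,0,0],"jaw":1},{"translation":[0,0,0.002],"turn":[0,0,0],"jaw":1}]'
python3 - <<'E'
from h import *
np.set_printoptions(precision=1,suppress=True)
s=snapshot("scene");P=cloud(s); h=cv2.cvtColor(s["image"],cv2.COLOR_RGB2HSV)
m=(h[...,0]>18)&(h[...,0]<34)&(h[...,1]>120)&(np.hypot(P[...,0]-643,P[...,1]+154)<30); q=P[m]
print(m.sum(),q.min(0),q.max(0))
E
```

```text
time: 9.2
ee_pos: [642.5, -152.7, 3.3]
tool_rot: [-0.001, 1.0, 0.0, -0.002]
force: [-6.3, 2.7, 9.1]
grip_width: 26.5
finger_force: 25.7
time: 9.5
ee_pos: [642.5, -152.7, 3.2]
tool_rot: [-0.001, 1.0, 0.0, -0.002]
force: [-9.6, 3.9, 15.2]
grip_width: 26.2
finger_force: 26.2
69 [ 634.4 -180.    12.4] [ 658.9 -135.9   87.8]
```

```bash
python3 -m pendant '[{"translation":[0,0,-0.002],"turn":[0,0,0],"jaw":1},{"translation":[0,0,-0.002],"turn":[0,0,0],"jaw":-0.3},{"translation":[0,0,-0.002],"turn":[0,0,0],"jaw":-0.3},{"translation":[0,0,-0.002],"turn":[0,0,0],"jaw":-0.3},{"translation":[0,0,-0.002],"turn":[0,0,0],"jaw":-0.3},{"translation":[0,0,-0.002],"turn":[0,0,0],"jaw":-0.3},{"translation":[0,0,-0.05],"turn":[0,0,0],"jaw":-0.3},{"translation":[0,0,-0.10],"turn":[0,0,0],"jaw":-1},{"translation":[0,0,-0.18],"turn":[0,0,0],"jaw":-1},{"translation":[0,0,-0.25],"turn":[0,0,0],"jaw":-1},{"translation":[-0.2,-0.12,-0.25],"turn":[0,0,0],"jaw":-1},{"translation":[-0.384,-0.334,-0.25],"turn":[0,0,0],"jaw":-1}]'
python3 -m pendant '[{"translation":[-0.17,-0.2,0],"turn":[0,0,0],"jaw":-1},{"translation":[-0.17,-0.2,0],"turn":[0,0,0],"jaw":-1}]'
python3 - <<'E'
from h import *
np.set_printoptions(precision=1,suppress=True)
print(sense()["ee_pos"])
ctr={}
for n in("scene","top"):
    s=snapshot(n);P=cloud(s); h=cv2.cvtColor(s["image"],cv2.COLOR_RGB2HSV)
    m=(h[...,0]>18)&(h[...,0]<34)&(h[...,1]>120)&(np.hypot(P[...,0]-643,P[...,1]+154)<40); q=P[m]
    t=P[(np.hypot(P[...,0]-643,P[...,1]+154)<25)&(P[...,2]>46)]
    print(n,m.sum(),q.min(0) if len(q) else 0,q.max(0) if len(q) else 0,"top",(t.min(0)+t.max(0))/2 if len(t) else 0,np.ptp(t,0) if len(t) else 0)
E
```

```text
time: 10.75
ee_pos: [564.8, -94.2, 129.2]
tool_rot: [0.001, 1.0, -0.001, 0.002]
force: [-0.3, 0.3, -0.4]
grip_width: 85.2
finger_force: 0.0
time: 10.95
ee_pos: [498.2, -16.1, 127.3]
tool_rot: [-0.0, 1.0, -0.001, 0.0]
force: [0.3, -0.1, 0.6]
grip_width: 85.5
finger_force: 0.0
[498.2 -16.1 127.3]
scene 282 [ 619.4 -169.9   11.2] [ 658.  -116.3   56. ] top [ 644.4 -154.7   51.1] [26.3 30.3  9.9]
top 77 [ 629.1 -167.3    9.8] [ 663.4 -140.6   60.2] top [ 643.4 -155.1   53.8] [28.4 29.1 12.7]
```

The heart stands on the pad within 1–2 mm of the centre. Next is the small ring.

```bash
python3 -m pendant '[{"translation":[-0.094,-0.061,0.1],"turn":[0,0,0],"jaw":-1},{"translation":[-0.094,-0.061,0.1],"turn":[0,0,0],"jaw":-1},{"translation":[-0.094,-0.061,0.1],"turn":[0,0,0],"jaw":-1},{"translation":[-0.094,-0.061,0.1],"turn":[0,0,0],"jaw":-1},{"translation":[-0.094,-0.061,0.1],"turn":[0,0,0],"jaw":-1},{"translation":[-0.094,-0.061,0.1],"turn":[0,0,0],"jaw":-1},{"translation":[-0.094,-0.061,0.1],"turn":[0,0,0],"jaw":-1},{"translation":[-0.094,-0.061,0.1],"turn":[0,0,0],"jaw":-1}]' 30
python3 - <<'E'
from h import *
np.set_printoptions(precision=1,suppress=True)
s=snapshot("scene");P=cloud(s); i=s["image"].astype(int)
for a in range(85,130,9):
    k=(abs(P[...,0]-451)<25)&(abs(P[...,1]-14)<75)&(P[...,2]>=a)&(P[...,2]<a+9); q=P[k]
    if k.sum()>2: print(a,k.sum(),q.min(0),q.max(0))
k=(np.hypot(P[...,0]-451,P[...,1]-13)<32)&(P[...,2]>36)&(P[...,2]<46); print("ring",circ(P[k]))
E
```

```text
time: 11.85
ee_pos: [453.3, 13.0, 77.7]
tool_rot: [0.0, 1.0, -0.0, 0.0]
force: [0.5, -0.7, 0.9]
grip_width: 85.5
finger_force: 0.0
103 19 [444.5 -37.7 105.1] [463.9  60.1 111.9]
112 52 [442.8 -44.6 112.1] [465.   58.4 121. ]
121 58 [442.4 -44.3 121.1] [465.5  64.3 129.8]
ring (np.float64(452.00885003054896), np.float64(13.60664494048524), np.float64(22.958415398854257))
```

```bash
python3 -m pendant '[{"translation":[-0.005,-0.002,0.08],"turn":[0,0,0],"jaw":-1},{"translation":[-0.005,-0.002,0.14],"turn":[0,0,0],"jaw":-1},{"translation":[-0.005,-0.002,0.179],"turn":[0,0,0],"jaw":-1},{"translation":[-0.005,-0.002,0.179],"turn":[0,0,0],"jaw":-1},{"translation":[-0.005,-0.002,0.179],"turn":[0,0,0],"jaw":-1},{"translation":[-0.005,-0.002,0.179],"turn":[0,0,0],"jaw":1},{"translation":[-0.005,-0.002,0.179],"turn":[0,0,0],"jaw":1},{"translation":[-0.005,-0.002,0.179],"turn":[0,0,0],"jaw":1},{"translation":[-0.005,-0.002,0.179],"turn":[0,0,0],"jaw":1},{"translation":[-0.005,-0.002,0.179],"turn":[0,0,0],"jaw":1},{"translation":[-0.005,-0.002,0.179],"turn":[0,0,0],"jaw":1},{"translation":[-0.005,-0.002,0.179],"turn":[0,0,0],"jaw":1}]' 25
```

```text
time: 13.1
ee_pos: [451.2, 14.2, -10.9]
tool_rot: [0.0, 1.0, -0.0, 0.001]
force: [-1.7, 0.2, 6.2]
grip_width: 47.3
finger_force: 25.2
```

```bash
python3 -m pendant '[{"translation":[0,0,-0.06],"turn":[0,0,0],"jaw":1},{"translation":[0,0,-0.14],"turn":[0,0,0],"jaw":1},{"translation":[0.05,0.044,-0.2],"turn":[0,0,0],"jaw":1},{"translation":[0.12,0.105,-0.2],"turn":[0,0,0],"jaw":1},{"translation":[0.19,0.167,-0.2],"turn":[0,0,0],"jaw":1},{"translation":[0.26,0.228,-0.2],"turn":[0,0,0],"jaw":1},{"translation":[0.33,0.29,-0.2],"turn":[0,0,0],"jaw":1},{"translation":[0.383,0.336,-0.2],"turn":[0,0,0],"jaw":1},{"translation":[0.383,0.336,-0.2],"turn":[0,0,0],"jaw":1},{"translation":[0.383,0.336,-0.2],"turn":[0,0,0],"jaw":1},{"translation":[0.383,0.336,-0.2],"turn":[0,0,0],"jaw":1},{"translation":[0.383,0.336,-0.2],"turn":[0,0,0],"jaw":1}]'
python3 - <<'E'
from h import *
np.set_printoptions(precision=1,suppress=True)
s=snapshot("scene");P=cloud(s); i=s["image"]
cv2.imwrite("pics/ring1.png",cv2.resize(i[190:340,240:440,::-1],(800,600),interpolation=cv2.INTER_CUBIC))
hs=cv2.cvtColor(i,cv2.COLOR_RGB2HSV)
for a in range(58,150,10):
    k=(abs(P[...,0]-643)<32)&(abs(P[...,1]+154)<70)&(P[...,2]>=a)&(P[...,2]<a+10); q=P[k]; b=k&(i.max(2)>75); r=P[b]
    if k.sum()>2: print(a,k.sum(),q.min(0),q.max(0),"ring-ish",b.sum(),r.min(0) if b.sum() else 0,r.max(0) if b.sum() else 0)
E
```

```text
time: 14.3
ee_pos: [640.9, -152.6, 87.8]
tool_rot: [-0.0, 1.0, 0.0, -0.0]
force: [-0.7, 0.1, -0.3]
grip_width: 47.2
finger_force: 26.3
98 51 [ 638.  -183.5   99.8] [ 663.2 -129.7  107.9] ring-ish 48 [ 639.5 -175.8   99.8] [ 663.2 -129.7  107.9]
108 76 [ 630.4 -190.9  108.2] [ 663.5 -129.9  118. ] ring-ish 61 [ 630.4 -188.9  108.2] [ 663.5 -129.9  118. ]
118 85 [ 633.5 -192.5  118.1] [ 663.3 -130.8  128. ] ring-ish 58 [ 633.5 -190.8  118.1] [ 663.3 -130.8  128. ]
128 72 [ 643.3 -184.2  128.1] [ 663.7 -123.7  137.9] ring-ish 63 [ 643.3 -184.   128.1] [ 663.7 -125.8  137.9]
138 67 [ 643.7 -186.8  138.1] [ 663.6 -116.9  148. ] ring-ish 51 [ 643.7 -176.6  138.1] [ 663.6 -124.9  143.5]
148 54 [ 629.4 -209.9  148.1] [ 653.1 -106.1  157.9] ring-ish 0 0 0
```

View pics/ring1.png

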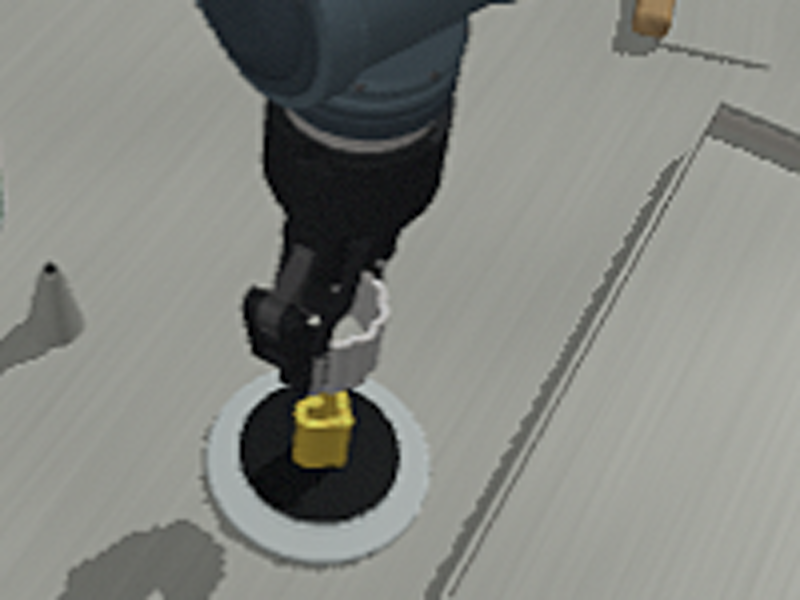

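The small ring is held level at (350,330), above the heart at (323,430). I'll let the arm settle and measure the ring's offset.

```bash
python3 -m pendant '[{"translation":[0,0,0.05],"turn":[0,0,0],"jaw":1},{"translation":[0,0,0.05],"turn":[0,0,0],"jaw":1},{"translation":[0,0,0.05],"turn":[0,0,0],"jaw":1},{"translation":[0,0,0.05],"turn":[0,0,0],"jaw":1},{"translation":[0,0,0.05],"turn":[0,0,0],"jaw":1},{"translation":[0,0,0.05],"turn":[0,0,0],"jaw":1}]'
python3 - <<'E'
from h import *
np.set_printoptions(precision=1,suppress=True)
s=snapshot("scene");P=cloud(s); i=s["image"]; print(sense()["ee_pos"])
for a in range(60,125,8):
    b=(abs(P[...,0]-643)<32)&(abs(P[...,1]+154)<32)&(P[...,2]>=a)&(P[...,2]<a+8)&(i.max(2)>75); r=P[b]
    if b.sum()>5: print(a,b.sum(),r.min(0),r.max(0),circ(r))
b=(abs(P[...,0]-643)<32)&(abs(P[...,1]+154)<32)&(P[...,2]>60)&(P[...,2]<106)&(i.max(2)>75)&((P[...,0]>652)|(P[...,1]>-140));print("all",circ(P[b]))
E
```

```text
time: 14.95
ee_pos: [642.2, -153.8, 63.7]
tool_rot: [0.0, 1.0, -0.0, 0.001]
force: [0.9, -0.6, -0.4]
grip_width: 47.0
finger_force: 26.3
[ 642.1 -153.8   63.5]
76 42 [ 642.1 -185.8   76. ] [ 664.5 -131.1   84. ] (np.float64(638.9454913635124), np.float64(-156.78161873918066), np.float64(24.650991031238057))
84 45 [ 643.  -185.9   84. ] [ 664.6 -130.8   91.9] (np.float64(637.2223692390352), np.float64(-157.6367098393937), np.float64(26.214353140713452))
92 41 [ 633.2 -185.5   92.3] [ 664.6 -132.9   99.8] (np.float64(637.2465015636318), np.float64(-157.9715221822562), np.float64(25.9511293010434))
100 48 [ 644.4 -185.8  100.8] [ 664.4 -126.1  108. ] (np.float64(636.7071894143704), np.float64(-157.21666545598146), np.float64(26.797552754197913))
108 74 [ 646.8 -185.1  108. ] [ 665.4 -130.8  115.9] (np.float64(638.2345645527171), np.float64(-157.24578529152427), np.float64(25.570523762701693))
116 7 [ 646.2 -173.7  116.1] [ 662.7 -127.5  119.8] (np.float64(639.9368822173407), np.float64(-153.69651779945184), np.float64(25.39515336473198))
all (np.float64(640.730311610649), np.float64(-155.91737719769958), np.float64(23.422393584615087))
```

```bash
python3 -m pendant '[{"translation":[0.003,0,0.02],"turn":[0,0,0],"jaw":1},{"translation":[0.003,0,0.04],"turn":[0,0,0],"jaw":1},{"translation":[0.003,0,0.06],"turn":[0,0,0],"jaw":1},{"translation":[0.003,0,0.08],"turn":[0,0,0],"jaw":1},{"translation":[0.003,0,0.1],"turn":[0,0,0],"jaw":1},{"translation":[0.003,0,0.115],"turn":[0,0,0],"jaw":1},{"translation":[0.003,0,0.12],"turn":[0,0,0],"jaw":1},{"translation":[0.003,0,0.122],"turn":[0,0,0],"jaw":1},{"translation":[0.003,0,0.122],"turn":[0,0,0],"jaw":1},{"translation":[0.003,0,0.122],"turn":[0,0,0],"jaw":1},{"translation":[0.003,0,0.122],"turn":[0,0,0],"jaw":1}]'
python3 -m pendant '[{"translation":[0,0,0.001],"turn":[0,0,0],"jaw":1},{"translation":[0,0,0.002],"turn":[0,0,0],"jaw":1},{"translation":[0,0,0.002],"turn":[0,0,0],"jaw":1}]'
```

```text
time: 16.1
ee_pos: [643.4, -153.7, 2.1]
tool_rot: [0.0, 1.0, -0.0, 0.0]
force: [-1.1, 0.3, 2.9]
grip_width: 46.8
finger_force: 26.5
time: 16.4
ee_pos: [643.4, -153.7, 2.1]
tool_rot: [0.0, 1.0, 0.0, -0.0]
force: [-5.2, 1.8, 9.0]
grip_width: 47.2
finger_force: 27.0
```

```bash
python3 -m pendant '[{"translation":[0,0,-0.001],"turn":[0,0,0],"jaw":-1},{"translation":[0,0,-0.001],"turn":[0,0,0],"jaw":-1},{"translation":[0,0,-0.001],"turn":[0,0,0],"jaw":-1},{"translation":[0,0,-0.001],"turn":[0,0,0],"jaw":-1},{"translation":[0,0,-0.001],"turn":[0,0,0],"jaw":-1},{"translation":[0,0,-0.001],"turn":[0,0,0],"jaw":-1},{"translation":[0,0,-0.05],"turn":[0,0,0],"jaw":-1},{"translation":[0,0,-0.12],"turn":[0,0,0],"jaw":-1},{"translation":[0,0,-0.2],"turn":[0,0,0],"jaw":-1},{"translation":[-0.03,-0.09,-0.25],"turn":[0,0,0],"jaw":-1},{"translation":[-0.06,-0.18,-0.25],"turn":[0,0,0],"jaw":-1},{"translation":[-0.09,-0.27,-0.25],"turn":[0,0,0],"jaw":-1}]'
python3 -m pendant '[{"translation":[-0.22,-0.636,0],"turn":[0,0,0],"jaw":-1},{"translation":[-0.22,-0.636,0],"turn":[0,0,0],"jaw":-1},{"translation":[-0.22,-0.636,0],"turn":[0,0,0],"jaw":-1},{"translation":[-0.22,-0.636,0],"turn":[0,0,0],"jaw":-1},{"translation":[-0.22,-0.636,0],"turn":[0,0,0],"jaw":-1},{"translation":[-0.22,-0.636,0],"turn":[0,0,0],"jaw":-1},{"translation":[-0.22,-0.636,0.1],"turn":[0,0,0],"jaw":-1},{"translation":[-0.22,-0.636,0.1],"turn":[0,0,0],"jaw":-1},{"translation":[-0.22,-0.636,0.1],"turn":[0,0,0],"jaw":-1},{"translation":[-0.22,-0.636,0.1],"turn":[0,0,0],"jaw":-1},{"translation":[-0.22,-0.636,0.1],"turn":[0,0,0],"jaw":-1},{"translation":[-0.22,-0.636,0.1],"turn":[0,0,0],"jaw":-1}]'
python3 - <<'E'
from h import *
np.set_printoptions(precision=1,suppress=True)
for n in ("scene","top"):
    s=snapshot(n);P=cloud(s); i=s["image"]
    k=(np.hypot(P[...,0]-643,P[...,1]+154)<34)&(P[...,2]>46)&(P[...,2]<60); h=cv2.cvtColor(i,cv2.COLOR_RGB2HSV)
    y=k&(h[...,1]>110); r=k&(h[...,1]<60); q=P[r]; w=P[y]
    print(n,"ring",(q.min(0)+q.max(0))/2,np.ptp(q,0),circ(q),"heart",(w.min(0)+w.max(0))/2,np.ptp(w,0))
    if n=="scene": cv2.imwrite("pics/nest1.png",cv2.resize(i[240:345,260:400,::-1],(800,600),interpolation=cv2.INTER_CUBIC))
    for a in range(80,130,9):
        k=(abs(P[...,0]-486)<25)&(abs(P[...,1]-299)<80)&(P[...,2]>=a)&(P[...,2]<a+9); q=P[k]
        if k.sum()>2: print(a,k.sum(),q.min(0),q.max(0))
    k=(np.hypot(P[...,0]-486,P[...,1]-299)<42)&(P[...,2]>36)&(P[...,2]<46); print("large",circ(P[k]))
E
```

```text
time: 17.6
ee_pos: [598.4, -17.6, 127.5]
tool_rot: [0.0, 1.0, -0.001, 0.002]
force: [0.1, 1.4, -0.2]
grip_width: 85.4
finger_force: 0.0
time: 18.8
ee_pos: [489.8, 298.7, 77.3]
tool_rot: [-0.0, 1.0, -0.001, 0.001]
force: [-0.0, 0.3, 0.3]
grip_width: 85.2
finger_force: 0.0
scene ring [ 642.5 -155.4   51.5] [49.2 49.7 10.8] (np.float64(642.6515881839342), np.float64(-155.44140323614056), np.float64(22.938600542959644)) heart [ 644.5 -154.4   51.5] [26.5 30.7 10.4]
107 35 [479.3 242.8 107.1] [500.6 346.8 115.9]
116 49 [476.2 237.6 116. ] [499.8 344.8 125. ]
125 47 [476.2 239.3 125.1] [500.5 347.5 133.9]
large (np.float64(486.0377751724282), np.float64(297.27442470517275), np.float64(33.60514552812633))
top ring [ 642.2 -155.3   52.7] [50.4 46.4 13. ] (np.float64(641.8718990537949), np.float64(-155.08787694811053), np.float64(22.786203420361293)) heart [ 643.8 -153.8   52.8] [25.5 26.9 12.3]
116 4 [477.3 245.2 117. ] [480.9 254.4 123.2]
large (np.float64(478.33499533391836), np.float64(281.5948500922871), np.float64(15.371920990617486))
```

View pics/nest1.png

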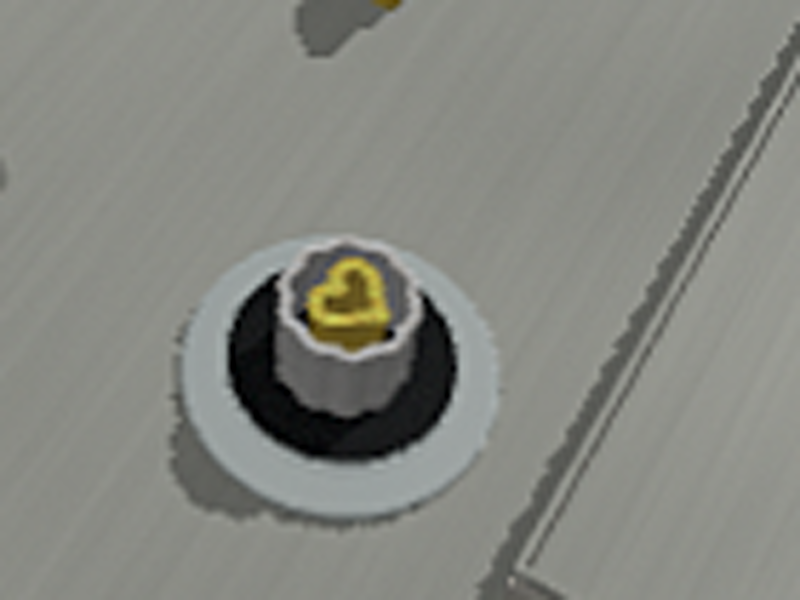

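The small ring stands round the heart, centred to within 2 mm: rim at (348,300), heart inside it. Now I'll grip the large ring.

```bash
python3 -m pendant '[{"translation":[-0.005,-0.003,0.04],"turn":[0,0,0],"jaw":-1},{"translation":[-0.005,-0.003,0.04],"turn":[0,0,0],"jaw":-1},{"translation":[-0.005,-0.003,0.04],"turn":[0,0,0],"jaw":-1},{"translation":[-0.005,-0.003,0.04],"turn":[0,0,0],"jaw":-1}]'
python3 - <<'E'
from h import *
np.set_printoptions(precision=1,suppress=True)
s=snapshot("scene");P=cloud(s); i=s["image"]
k=(abs(P[...,0]-486)<25)&(abs(P[...,1]-298)<80)&(P[...,2]>=88)&(P[...,2]<118)
for sg in(-1,1):
    q=P[k&((P[...,1]-298)*sg>0)]; print(sg,len(q),np.percentile(q,[2,98],axis=0))
E
```

```text
time: 19.3
ee_pos: [486.4, 301.0, 56.7]
tool_rot: [-0.0, 1.0, -0.0, 0.001]
force: [-0.7, -0.4, 1.4]
grip_width: 85.3
finger_force: 0.0
-1 74 [[473.5 241.6  89.7]
 [495.3 255.8 116.4]]
1 66 [[475.  339.1  88.9]
 [496.7 347.5 117.2]]
```

```bash
python3 -m pendant '[{"translation":[0.001,0,0.05],"turn":[0,0,0],"jaw":-1},{"translation":[0.001,0,0.1],"turn":[0,0,0],"jaw":-1},{"translation":[0.001,0,0.145],"turn":[0,0,0],"jaw":-1},{"translation":[0.001,0,0.145],"turn":[0,0,0],"jaw":-1},{"translation":[0.001,0,0.145],"turn":[0,0,0],"jaw":-1},{"translation":[0.001,0,0.145],"turn":[0,0,0],"jaw":1},{"translation":[0.001,0,0.145],"turn":[0,0,0],"jaw":1},{"translation":[0.001,0,0.145],"turn":[0,0,0],"jaw":1},{"translation":[0.001,0,0.145],"turn":[0,0,0],"jaw":1},{"translation":[0.001,0,0.145],"turn":[0,0,0],"jaw":1},{"translation":[0.001,0,0.145],"turn":[0,0,0],"jaw":1}]' 25
```

```text
time: 20.45
ee_pos: [487.8, 301.5, -14.6]
tool_rot: [-0.001, 1.0, 0.0, 0.002]
force: [-1.2, -0.1, 6.6]
grip_width: 68.3
finger_force: 28.6
```

```bash
python3 -m pendant '[{"translation":[0,0,-0.06],"turn":[0,0,0],"jaw":1},{"translation":[0,0,-0.14],"turn":[0,0,0],"jaw":1},{"translation":[0.02,0.06,-0.22],"turn":[0,0,0],"jaw":1},{"translation":[0.05,0.14,-0.22],"turn":[0,0,0],"jaw":1},{"translation":[0.08,0.23,-0.22],"turn":[0,0,0],"jaw":1},{"translation":[0.11,0.32,-0.22],"turn":[0,0,0],"jaw":1},{"translation":[0.14,0.41,-0.22],"turn":[0,0,0],"jaw":1},{"translation":[0.17,0.5,-0.22],"turn":[0,0,0],"jaw":1},{"translation":[0.2,0.59,-0.22],"turn":[0,0,0],"jaw":1},{"translation":[0.23,0.67,-0.22],"turn":[0,0,0],"jaw":1},{"translation":[0.25,0.73,-0.22],"turn":[0,0,0],"jaw":1},{"translation":[0.26,0.75,-0.22],"turn":[0,0,0],"jaw":1}]'
python3 -m pendant '[{"translation":[0.053,0.156,0.04],"turn":[0,0,0],"jaw":1},{"translation":[0.053,0.156,0.04],"turn":[0,0,0],"jaw":1},{"translation":[0.053,0.156,0.04],"turn":[0,0,0],"jaw":1},{"translation":[0.053,0.156,0.04],"turn":[0,0,0],"jaw":1},{"translation":[0.053,0.156,0.04],"turn":[0,0,0],"jaw":1},{"translation":[0.053,0.156,0.04],"turn":[0,0,0],"jaw":1},{"translation":[0.053,0.156,0.04],"turn":[0,0,0],"jaw":1},{"translation":[0.053,0.156,0.04],"turn":[0,0,0],"jaw":1}]'
python3 - <<'E'
from h import *
np.set_printoptions(precision=1,suppress=True)
s=snapshot("scene");P=cloud(s); i=s["image"]; print(sense()["ee_pos"])
cv2.imwrite("pics/ring2.png",cv2.resize(i[190:340,240:440,::-1],(800,600),interpolation=cv2.INTER_CUBIC))
for a in range(64,130,8):
    b=(abs(P[...,0]-643)<44)&(abs(P[...,1]+154)<44)&(P[...,2]>=a)&(P[...,2]<a+8)&(i.max(2)>75); r=P[b]
    if b.sum()>5: print(a,b.sum(),r.min(0),r.max(0))
b=(abs(P[...,0]-643)<44)&(abs(P[...,1]+154)<44)&(P[...,2]>64)&(P[...,2]<112)&(i.max(2)>75)&((P[...,0]>662)|(P[...,1]>-130));print("all",circ(P[b]))
E
```

```text
time: 21.65
ee_pos: [617.2, -77.3, 94.1]
tool_rot: [0.0, 1.0, -0.002, 0.001]
force: [0.8, 1.0, -0.7]
grip_width: 68.1
finger_force: 29.0
time: 22.45
ee_pos: [642.7, -151.4, 73.6]
tool_rot: [0.0, 1.0, 0.0, 0.0]
force: [0.1, -0.8, -1.3]
grip_width: 67.8
finger_force: 29.0
[ 642.7 -151.6   73.5]
88 76 [ 619.4 -185.6   88.1] [ 675.7 -117.4   95.9]
96 73 [ 640.3 -194.2   96.2] [ 675.9 -118.7  104. ]
104 77 [ 641.7 -193.4  104.1] [ 675.6 -119.   112. ]
112 75 [ 643.1 -193.6  112.1] [ 675.5 -112.3  119.9]
120 94 [ 608.1 -194.1  120.1] [ 676.2 -120.6  128. ]
128 64 [ 608.6 -184.3  128. ] [ 676.7 -115.2  134.5]
all (np.float64(642.2797623818917), np.float64(-152.98621907005713), np.float64(33.051535412517126))
```

View pics/ring2.png

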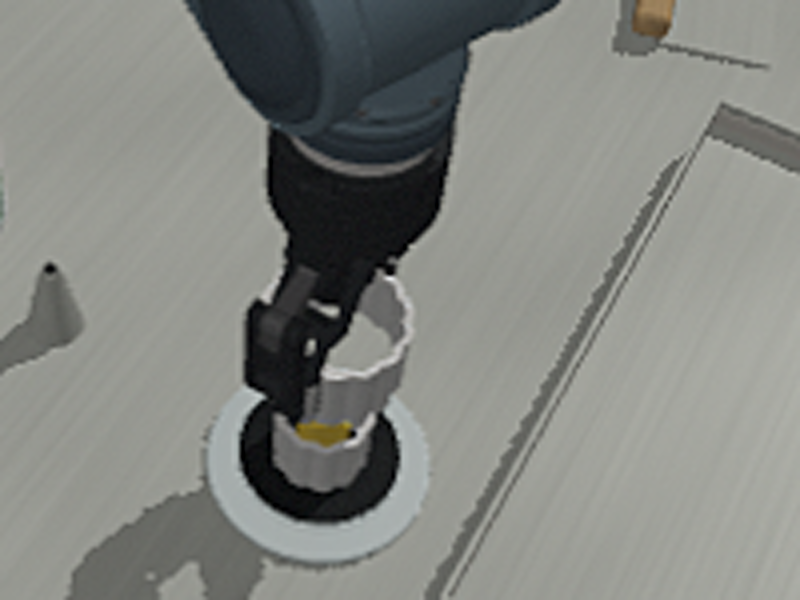

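The large ring is held level at (365,330), concentric with the small ring at (322,455) to within about 2 mm. I'll lower it with a small correction.

```bash
python3 -m pendant '[{"translation":[0.001,0.004,0.02],"turn":[0,0,0],"jaw":1},{"translation":[0.001,0.004,0.04],"turn":[0,0,0],"jaw":1},{"translation":[0.001,0.004,0.06],"turn":[0,0,0],"jaw":1},{"translation":[0.001,0.004,0.08],"turn":[0,0,0],"jaw":1},{"translation":[0.001,0.004,0.1],"turn":[0,0,0],"jaw":1},{"translation":[0.001,0.004,0.12],"turn":[0,0,0],"jaw":1},{"translation":[0.001,0.004,0.135],"turn":[0,0,0],"jaw":1},{"translation":[0.001,0.004,0.143],"turn":[0,0,0],"jaw":1},{"translation":[0.001,0.004,0.147],"turn":[0,0,0],"jaw":1},{"translation":[0.001,0.004,0.148],"turn":[0,0,0],"jaw":1},{"translation":[0.001,0.004,0.148],"turn":[0,0,0],"jaw":1}]'
python3 -m pendant '[{"translation":[0,0,0.001],"turn":[0,0,0],"jaw":1},{"translation":[0,0,0.002],"turn":[0,0,0],"jaw":1},{"translation":[0,0,0.002],"turn":[0,0,0],"jaw":1}]'
```

```text
time: 23.6
ee_pos: [643.5, -154.3, -0.3]
tool_rot: [0.0, 1.0, -0.0, 0.0]
force: [0.2, 1.4, 0.3]
grip_width: 68.2
finger_force: 29.0
time: 23.9
ee_pos: [643.4, -154.2, -1.4]
tool_rot: [0.0, 1.0, -0.0, 0.0]
force: [-0.5, 0.1, -0.7]
grip_width: 67.7
finger_force: 29.0
```

Not in contact yet, so I'll go down a little more.

```bash
python3 -m pendant '[{"translation":[0,0,0.001],"turn":[0,0,0],"jaw":1},{"translation":[0,0,0.002],"turn":[0,0,0],"jaw":1},{"translation":[0,0,0.002],"turn":[0,0,0],"jaw":1}]'
python3 -m pendant '[{"translation":[0,0,0.001],"turn":[0,0,0],"jaw":1},{"translation":[0,0,0.002],"turn":[0,0,0],"jaw":1},{"translation":[0,0,0.002],"turn":[0,0,0],"jaw":1}]'
```

```text
time: 24.2
ee_pos: [643.4, -154.3, -1.5]
tool_rot: [0.0, 1.0, 0.0, -0.0]
force: [-4.6, 1.1, 7.3]
grip_width: 68.5
finger_force: 29.5
time: 24.5
ee_pos: [643.4, -154.2, -1.6]
tool_rot: [-0.0, 1.0, 0.0, -0.0]
force: [-7.2, 2.6, 12.5]
grip_width: 67.8
finger_force: 30.0
```

```bash
python3 -m pendant '[{"translation":[0,0,-0.003],"turn":[0,0,0],"jaw":-1},{"translation":[0,0,-0.003],"turn":[0,0,0],"jaw":-1},{"translation":[0,0,-0.003],"turn":[0,0,0],"jaw":-1},{"translation":[0,0,-0.003],"turn":[0,0,0],"jaw":-1},{"translation":[0,0,-0.003],"turn":[0,0,0],"jaw":-1},{"translation":[0,0,-0.003],"turn":[0,0,0],"jaw":-1},{"translation":[0,0,-0.05],"turn":[0,0,0],"jaw":-1},{"translation":[0,0,-0.1],"turn":[0,0,0],"jaw":-1},{"translation":[0,0,-0.17],"turn":[0,0,0],"jaw":-1},{"translation":[0,0,-0.26],"turn":[0,0,0],"jaw":-1},{"translation":[-0.05,0.06,-0.28],"turn":[0,0,0],"jaw":-1},{"translation":[-0.1,0.12,-0.28],"turn":[0,0,0],"jaw":-1}]'
python3 -m pendant '[{"translation":[-0.215,0.265,0],"turn":[0,0,0],"jaw":-1},{"translation":[-0.215,0.265,0],"turn":[0,0,0],"jaw":-1},{"translation":[-0.215,0.265,0],"turn":[0,0,0],"jaw":-1},{"translation":[-0.215,0.265,0],"turn":[0,0,0],"jaw":-1},{"translation":[-0.215,0.265,0],"turn":[0,0,0],"jaw":-1},{"translation":[-0.215,0.265,0],"turn":[0,0,0],"jaw":-1},{"translation":[-0.215,0.265,0],"turn":[0,0,0],"jaw":-1},{"translation":[-0.215,0.265,0],"turn":[0,0,0],"jaw":-1},{"translation":[-0.215,0.265,0],"turn":[0,0,0],"jaw":-1}]'
python3 - <<'E'
from h import *
np.set_printoptions(precision=1,suppress=True)
print(sense()["ee_pos"])
for n in ("scene","top"):
    s=snapshot(n);P=cloud(s); i=s["image"]
    D=np.hypot(P[...,0]-643,P[...,1]+154.5); k=(D<45)&(P[...,2]>46)&(P[...,2]<60)
    for nm,q in(("large",P[k&(D>29)]),("small",P[k&(D<28)&(D>18)])): print(n,nm,(q.min(0)+q.max(0))/2,np.ptp(q,0),circ(q))
    if n=="scene": cv2.imwrite("pics/nest2.png",cv2.resize(i[180:345,180:400,::-1],(800,600),interpolation=cv2.INTER_CUBIC))
    for a in range(100,190,10):
        k=(abs(P[...,0]-487)<25)&(abs(P[...,1]+346)<80)&(P[...,2]>=a)&(P[...,2]<a+10); q=P[k]
        if k.sum()>2: print(a,k.sum(),q.min(0),q.max(0))
    k=(np.hypot(P[...,0]-487,P[...,1]+346)<35)&(P[...,2]>84)&(P[...,2]<97); q=P[k]
    if len(q): print("knob",(q.min(0)+q.max(0))/2,np.median(q[:,2]))
    k=(np.hypot(P[...,0]-487,P[...,1]+346)<60)&(P[...,2]>50)&(P[...,2]<65); q=P[k]; print("top",(q.min(0)+q.max(0))/2,np.ptp(q,0))
E
```

```text
time: 25.7
ee_pos: [594.9, -215.2, 140.2]
tool_rot: [0.002, 1.0, 0.001, 0.003]
force: [-0.4, -0.7, 0.2]
grip_width: 85.6
finger_force: 0.0
time: 26.6
ee_pos: [486.3, -345.8, 136.2]
tool_rot: [-0.0, 1.0, 0.001, -0.0]
force: [0.3, 0.0, -0.4]
grip_width: 85.5
finger_force: 0.0
[ 486.3 -345.8  136.2]
scene large [ 642.9 -156.    51.4] [68.5 71.1 10.7] (np.float64(642.936837446076), np.float64(-156.05652232406987), np.float64(33.194290600641175))
scene small [ 642.5 -153.8   51.1] [49.2 53.  10.1] (np.float64(642.6126770343548), np.float64(-155.49191351911895), np.float64(22.9639765225903))
160 22 [ 475.9 -395.7  163.4] [ 497.  -299.7  170. ]
170 79 [ 475.  -402.8  170. ] [ 498.1 -291.1  180. ]
180 90 [ 476.  -402.7  180. ] [ 497.8 -289.9  189.9]
knob [ 487.4 -347.    87.6] 88.4845407689578
top [ 487.5 -347.2   57.4] [104.5 103.4  14.8]
top large [ 641.3 -155.3   53. ] [68.2 69.3 13.4] (np.float64(641.8549433652042), np.float64(-155.53302661454381), np.float64(33.18152500848442))
top small [ 642.3 -155.3   52.4] [48.9 46.1 12.5] (np.float64(641.9877746908957), np.float64(-155.05634433307796), np.float64(22.60279068743642))
top [ 498.2 -302.3   57.9] [36.7 16.1 13.7]
```

View pics/nest2.png

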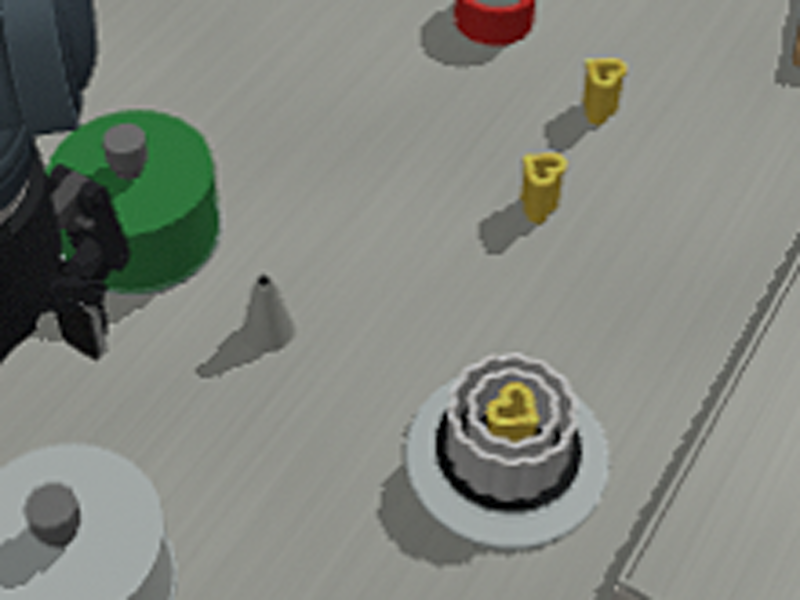

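All three are nested concentrically at (512,420), and the gripper is at the frosted cover's knob at (50,513), with the green look-alike behind it. Now I'll grip the knob.

```bash
python3 -m pendant '[{"translation":[0.002,0.002,0.06],"turn":[0,0,0],"jaw":-1},{"translation":[0.002,0.002,0.12],"turn":[0,0,0],"jaw":-1},{"translation":[0.002,0.002,0.178],"turn":[0,0,0],"jaw":-1},{"translation":[0.002,0.002,0.178],"turn":[0,0,0],"jaw":-1},{"translation":[0.002,0.002,0.178],"turn":[0,0,0],"jaw":-1},{"translation":[0.002,0.002,0.178],"turn":[0,0,0],"jaw":1},{"translation":[0.002,0.002,0.178],"turn":[0,0,0],"jaw":1},{"translation":[0.002,0.002,0.178],"turn":[0,0,0],"jaw":1},{"translation":[0.002,0.002,0.178],"turn":[0,0,0],"jaw":1},{"translation":[0.002,0.002,0.178],"turn":[0,0,0],"jaw":1},{"translation":[0.002,0.002,0.178],"turn":[0,0,0],"jaw":1},{"translation":[0.002,0.002,0.178],"turn":[0,0,0],"jaw":1}]' 60
python3 -m pendant '[{"translation":[0,0,0],"turn":[0,0,0],"jaw":1},{"translation":[0,0,0],"turn":[0,0,0],"jaw":1}]'
```

```text
time: 27.9
ee_pos: [487.1, -347.6, 48.0]
tool_rot: [0.0, 1.0, 0.0, 0.0]
force: [-0.3, 3.7, 6.2]
grip_width: 24.0
finger_force: 58.8
time: 28.1
ee_pos: [487.1, -347.7, 48.0]
tool_rot: [0.0, 1.0, 0.0, 0.0]
force: [-0.6, 3.3, 4.8]
grip_width: 23.7
finger_force: 58.8
```

```bash
python3 -m pendant '[{"translation":[0,0,-0.05],"turn":[0,0,0],"jaw":1},{"translation":[0,0,-0.12],"turn":[0,0,0],"jaw":1},{"translation":[0,0,-0.2],"turn":[0,0,0],"jaw":1},{"translation":[0.04,-0.05,-0.22],"turn":[0,0,0],"jaw":1},{"translation":[0.09,-0.11,-0.22],"turn":[0,0,0],"jaw":1},{"translation":[0.14,-0.17,-0.22],"turn":[0,0,0],"jaw":1},{"translation":[0.19,-0.23,-0.22],"turn":[0,0,0],"jaw":1},{"translation":[0.24,-0.29,-0.22],"turn":[0,0,0],"jaw":1},{"translation":[0.28,-0.345,-0.22],"turn":[0,0,0],"jaw":1},{"translation":[0.311,-0.385,-0.22],"turn":[0,0,0],"jaw":1},{"translation":[0.311,-0.385,-0.22],"turn":[0,0,0],"jaw":1},{"translation":[0.311,-0.385,-0.22],"turn":[0,0,0],"jaw":1}]'
python3 -m pendant '[{"translation":[0,0,0.06],"turn":[0,0,0],"jaw":1},{"translation":[0,0,0.06],"turn":[0,0,0],"jaw":1},{"translation":[0,0,0.06],"turn":[0,0,0],"jaw":1},{"translation":[0,0,0.06],"turn":[0,0,0],"jaw":1},{"translation":[0,0,0.06],"turn":[0,0,0],"jaw":1},{"translation":[0,0,0.06],"turn":[0,0,0],"jaw":1}]'
python3 - <<'E'
from h import *
np.set_printoptions(precision=1,suppress=True)
s=snapshot("scene");P=cloud(s); i=s["image"]; print(sense()["ee_pos"])
cv2.imwrite("pics/cov.png",cv2.resize(i[170:335,230:450,::-1],(800,600),interpolation=cv2.INTER_CUBIC))
for a in range(64,150,8):
    b=(abs(P[...,0]-643)<62)&(abs(P[...,1]+154)<62)&(P[...,2]>=a)&(P[...,2]<a+8)&(i.max(2)>75); r=P[b]
    if b.sum()>5: print(a,b.sum(),r.min(0),r.max(0),circ(r))
E
```

```text
time: 29.3
ee_pos: [641.7, -154.8, 156.2]
tool_rot: [-0.0, 1.0, 0.0, -0.001]
force: [-0.3, -0.5, -1.8]
grip_width: 23.9
finger_force: 59.4
time: 29.9
ee_pos: [642.7, -155.5, 128.4]
tool_rot: [0.0, 1.0, -0.0, 0.001]
force: [0.1, -0.3, -1.8]
grip_width: 24.2
finger_force: 59.4
[ 642.6 -155.4  128.2]
80 161 [ 595.4 -209.2   80.3] [ 695.9 -131.7   87.9] (np.float64(643.7373109658931), np.float64(-156.14039109529858), np.float64(51.403518871284135))
88 118 [ 605.8 -208.3   88.1] [ 694.6 -145.9   95.9] (np.float64(643.7714507156677), np.float64(-156.7598907203785), np.float64(50.27231746562677))
96 111 [ 604.8 -208.    96. ] [ 694.6 -150.4  103.9] (np.float64(643.9773051559537), np.float64(-157.01308747301835), np.float64(50.05906398017036))
104 122 [ 604.8 -208.4  104. ] [ 694.2 -146.5  111.8] (np.float64(643.8805383008031), np.float64(-157.01910768757148), np.float64(50.13397022184685))
112 125 [ 603.5 -208.8  112. ] [ 694.5 -138.6  120. ] (np.float64(643.874547026822), np.float64(-157.18764080302958), np.float64(50.09557189772255))
120 127 [ 603.8 -208.5  120. ] [ 694.5 -147.   127.9] (np.float64(643.7344402378947), np.float64(-156.9518178208981), np.float64(50.33526738773956))
128 133 [ 602.8 -209.3  128. ] [ 694.4 -140.4  136. ] (np.float64(643.9538363057126), np.float64(-157.37604317954617), np.float64(49.86999110419194))
136 1446 [ 592.1 -208.9  136. ] [ 694.2 -104.6  143.5] (np.float64(644.3255531830185), np.float64(-158.4540146172028), np.float64(37.875148146985644))
144 7 [ 639.9 -180.6  144.5] [ 672.6 -130.   151.8] (np.float64(621.8071799939298), np.float64(-132.9125794726291), np.float64(50.756692603053324))
```

View pics/cov.png

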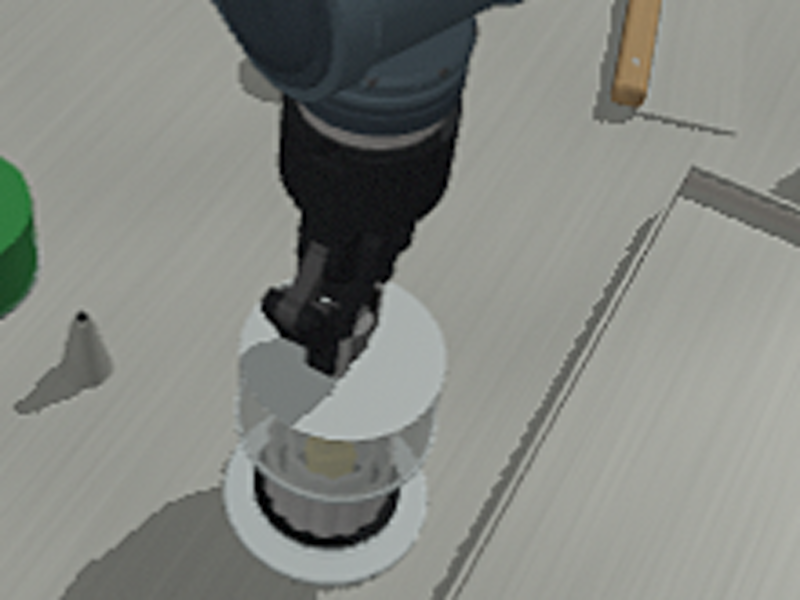

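The cover hangs level over the nest, its top at (342,355) and the nest showing through at (330,480). It's about 1.5 mm off in y, so I'll correct that and lower it.

```bash
python3 -m pendant '[{"translation":[0,-0.003,0.02],"turn":[0,0,0],"jaw":1},{"translation":[0,-0.003,0.04],"turn":[0,0,0],"jaw":1},{"translation":[0,-0.003,0.06],"turn":[0,0,0],"jaw":1},{"translation":[0,-0.003,0.08],"turn":[0,0,0],"jaw":1},{"translation":[0,-0.003,0.1],"turn":[0,0,0],"jaw":1},{"translation":[0,-0.003,0.12],"turn":[0,0,0],"jaw":1},{"translation":[0,-0.003,0.135],"turn":[0,0,0],"jaw":1},{"translation":[0,-0.003,0.143],"turn":[0,0,0],"jaw":1},{"translation":[0,-0.003,0.147],"turn":[0,0,0],"jaw":1},{"translation":[0,-0.003,0.148],"turn":[0,0,0],"jaw":1},{"translation":[0,-0.003,0.148],"turn":[0,0,0],"jaw":1}]'
python3 -m pendant '[{"translation":[0,0,0.001],"turn":[0,0,0],"jaw":1},{"translation":[0,0,0.002],"turn":[0,0,0],"jaw":1},{"translation":[0,0,0.002],"turn":[0,0,0],"jaw":1}]'
python3 -m pendant '[{"translation":[0,0,0.001],"turn":[0,0,0],"jaw":1},{"translation":[0,0,0.002],"turn":[0,0,0],"jaw":1},{"translation":[0,0,0.002],"turn":[0,0,0],"jaw":1}]'
```

```text
time: 31.05
ee_pos: [642.5, -153.8, 53.8]
tool_rot: [0.0, 1.0, -0.0, 0.0]
force: [0.5, -1.0, -1.0]
grip_width: 24.0
finger_force: 59.4
time: 31.35
ee_pos: [642.7, -153.7, 53.1]
tool_rot: [0.0, 1.0, -0.0, 0.001]
force: [-0.8, 1.4, 1.3]
grip_width: 23.9
finger_force: 59.7
time: 31.65
ee_pos: [643.0, -153.5, 52.9]
tool_rot: [0.0, 1.0, 0.0, 0.001]
force: [-2.8, 2.8, 8.1]
grip_width: 23.9
finger_force: 60.3
```

Contact came at z=52.9, which matches the cover being down on the flange. I'll release and retreat.

```bash
python3 -m pendant '[{"translation":[0,0,-0.002],"turn":[0,0,0],"jaw":1},{"translation":[0,0,-0.002],"turn":[0,0,0],"jaw":-1},{"translation":[0,0,-0.002],"turn":[0,0,0],"jaw":-1},{"translation":[0,0,-0.002],"turn":[0,0,0],"jaw":-1},{"translation":[0,0,-0.002],"turn":[0,0,0],"jaw":-1},{"translation":[0,0,-0.002],"turn":[0,0,0],"jaw":-1},{"translation":[0,0,-0.002],"turn":[0,0,0],"jaw":-1},{"translation":[0,0,-0.05],"turn":[0,0,0],"jaw":-1},{"translation":[0,0,-0.1],"turn":[0,0,0],"jaw":-1},{"translation":[0,0,-0.18],"turn":[0,0,0],"jaw":-1},{"translation":[-0.08,-0.08,-0.2],"turn":[0,0,0],"jaw":-1},{"translation":[-0.15,-0.15,-0.2],"turn":[0,0,0],"jaw":-1}]'
python3 -m pendant '[{"translation":[-0.1,-0.15,0],"turn":[0,0,0],"jaw":-1},{"translation":[-0.1,-0.15,0],"turn":[0,0,0],"jaw":-1},{"translation":[-0.1,-0.15,0],"turn":[0,0,0],"jaw":-1},{"translation":[-0.1,-0.15,0],"turn":[0,0,0],"jaw":-1},{"translation":[-0.1,-0.15,0],"turn":[0,0,0],"jaw":-1},{"translation":[-0.1,-0.15,0],"turn":[0,0,0],"jaw":-1}]'
python3 - <<'E'
from h import *
np.set_printoptions(precision=1,suppress=True)
for n in("scene","top"):
    s=snapshot(n);P=cloud(s); D=np.hypot(P[...,0]-643,P[...,1]+154.5)
    q=P[(D<60)&(P[...,2]>56)&(P[...,2]<72)]; k=P[(D<25)&(P[...,2]>86)&(P[...,2]<100)]
    A=np.c_[q[:,:2],np.ones(len(q))]; m=abs(q[:,2]-np.median(q[:,2]))<4; c=np.linalg.lstsq(A[m],q[m,2],rcond=None)[0]
    print(n,"top",(q.min(0)+q.max(0))/2,np.ptp(q,0),"z",np.median(q[:,2]),"tilt",c[:2]*100,"knob",(k.min(0)+k.max(0))/2,np.percentile(k[:,2],50))
    if n=="scene": cv2.imwrite("pics/end.png",cv2.resize(s["image"][150:400,180:480,::-1],(720,600),interpolation=cv2.INTER_CUBIC))
E
```

```text
time: 32.85
ee_pos: [573.3, -84.0, 154.2]
tool_rot: [0.001, 1.0, -0.001, 0.003]
force: [-0.1, 0.2, -0.5]
grip_width: 84.7
finger_force: 0.0
time: 33.45
ee_pos: [522.8, -9.4, 151.3]
tool_rot: [0.0, 1.0, -0.001, 0.0]
force: [-0.7, -0.1, 0.1]
grip_width: 85.3
finger_force: 0.0
scene top [ 643.3 -154.5   62.5] [101.7 104.3  12.9] z 63.559977069693105 tilt [-0.2  0.5] knob [ 642.8 -154.    91.1] 93.4106798211796
top top [ 641.6 -154.2   64. ] [104.5 102.8  15.7] z 63.734599937444045 tilt [-0. -0.] knob [ 641.8 -153.6   92.1] 92.68553374802786
```

View pics/end.png

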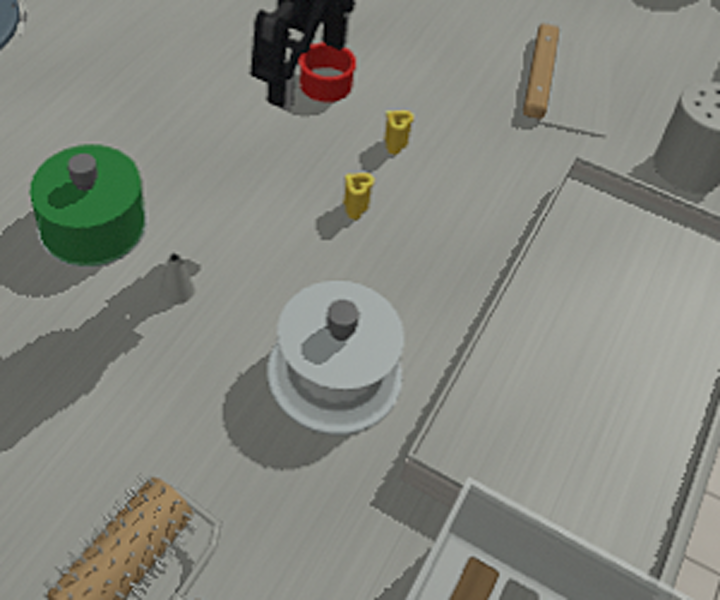

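The cover sits level on the base at (340,340), with its top at z≈63 mm and its axis within 1–2 mm of the base axis. Nothing else has been disturbed, so I'm handing in.

```bash
python3 -c "
from cell import *
print(close_job())"
```

```text
the job is handed in; nothing more can be done
None
```

The caddy is packed and handed in at about 33 s: the heart and both rings were nested within about 2 mm of the pad's centre when last seen, and the cover is level on the flange over them. The judge returned no verdict.

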